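# Walk the tube sealer into its desk bracket and clamp it down

### The arm

A 7-joint arm with a two-finger parallel gripper is mounted at the origin on a cart in front of the work surface, level with it; the furniture and walls round the work are solid. World frame = base frame: x ahead of the robot, y to its left, z up, the work surface at z = 0. Lengths are in m, angles in degrees, forces in N, time in s.
With the tool pointing down it reaches from about 0.425 to 0.875 m from the base axis. Payload 4.7 kg.
Tool frame: the origin (TCP) lies midway between the tips of the shut fingers; the grasp point (between the pads) lies 19 mm behind it (env.grip_depth is the distance from the TCP to the grasp point, in m); z points along the fingers, y is the line along which they close (so a half turn about z gives the same grasp; the last joint's range is limited). The gripper opens to 87 mm and grips with 3 to 60 N. Pads are 19 mm wide; open, the fingers measure 117 mm over their backs; the gripper's body (75 mm by 190 mm) begins 51 mm behind the grasp point.
Start: joints at [65.839, 18.392, -4.016, 83.108, 1.295, 78.541, -3.26], TCP at [0.274, -0.589, 0.223] pointing down, gripper open.
Joint ranges: [-163.93, 163.93], [-17.29, 119.83], [-79.2, 71.16], [3.27, 140.29], [-89.18, 269.18], [5.43, 117.66], [-154.24, 154.24]. Speed limits (degrees/s): [147.25, 147.25, 180, 180, 180, 180, 180].

### API

Orientations are given as [roll, pitch, yaw] about the fixed x, y, z axes, in that order (R = Rz(yaw) Ry(pitch) Rx(roll)).
In Python, from cell import get_obs, optics, env, nets gives the robot as it stands.
- The arm moves only by the shell command python3 -m creep 'ROWS' [FORCE]. ROWS is JSON, a list of rows, each an object of numbers: "wx", "wy", "wz": the turn, a rotation vector about the tool's x, y, z in degrees; "tx", "ty", "tz": the shift along the tool's x, y, z in mm; "gripper": the opening, from -1 (shut) to 1 (fully open). A call has 1 to 5 rows; each row is the pose to reach, as a shift and turn from the pose commanded when the call began, along the tool's axes at that moment; what a row does not reach only later rows make up. A row lasts 1/12 s, in which the tool goes at most 41.7 mm and 7.16 degrees, less where a joint would pass 70% of its speed; a pose out of reach is approached as far as the arm can. A call with a gripper value outside its range is refused whole. The fingers move at their own pace and stop on an object; FORCE is the grip in N (left out, the last holds). Time passes only in rows, so rows that repeat a pose let the fingers close. It gives the time, the measured TCP pose, the force, the opening and the grip force at its end, in the units of the state.
- get_obs(): the state, without advancing time (a new reading comes with each control period).
- optics.read_camera(name): name is "scene" or "top" or "wrist"; returns (picture, depth): 420x560x3 uint8, red, green, blue; 420x560 float32, m along the optical axis (not along the pixel's ray), 0 where there is no reading.
- optics.camera_info(name): a dict with "fovy" (degrees; the focal length in pixels is half the picture's height over the tangent of half this angle, whatever the lens; pixels are square), "cx", "cy" (the principal point, pixels), "R" (3x3) and "t" (3): a world point X has camera coordinates R X + t; the wrist camera has in their place "tool_from_camera" (4x4, takes a point from camera to tool coordinates, whose origin is the TCP and whose axes are the flange's). Camera axes: x right, y down, z forward; pixel columns grow to the right and rows downward; lengths in m; the calibration is good to about 2 mm. A picture is of the moment at which its call begins: read the wrist's pose just before it. camera_info takes no time and is no camera call.
- env.sign_off(): hands the job in; it is judged then, once.
Trained networks look in the newest picture that a camera, given by its name, has taken for a name from the list of things; names that differ only in an ending like _2 or _b are one class to them, and where a whole thing is asked for, a point or a joint stands for the part that bears it (a point fixed in the world has none). Each returns a list of dicts, best first, with "confidence" (0 to 1); they miss things now and then, are a little off and sometimes report something else, mostly with a low value. They report only what shows in the picture. A call takes as long as a camera call.
- nets.look_for(query, camera): "point" ([x, y, z] in m, in world coordinates, good to about 4 mm: the middle of the surface that is visible of it).
- nets.place_of(query, camera): "point" ([x, y, z] in m, in world coordinates, good to about 4 mm: a listed point, or the origin of a listed thing).
The state is a dict: "time_s": time; "qpos": joint angles; "joint_velocities": joint speeds; "effort": joint torques, N m; "tool_pos": TCP position; "tool_rot": TCP orientation; "force": force on the tool from outside, world axes, zero at the start; "wrist_torque": the same for the moment, N m; "grip_width": finger opening in m; "grasp_force": force on a finger pad.
Only numpy, scipy, OpenCV 4.12 (cv2) and the standard library are available. Lean on these libraries where they do the work, as an engineer would, in place of code of your own. Each camera call takes 0.05 s, during which the arm holds its last target. There are 200 camera calls.

### The job

The tubing sealer has to be back in its steel bracket on the desk before the pouches are sealed. It is heavy and too wide to pick up, so keep it on its feet and slide it in along the desk by pushing its two front corner bumpers in turn, keeping it straight, until its back is fully home against the bracket's stop, and do not push on the sealing head that sticks out of the middle of its front. The bracket's toggle clamp may have been left open or closed; have it open while the sealer goes in, then close it so that its rubber foot holds the sealer down, and leave the pouches and the label roll where they lie.

Things in the scene. Friction and masses are not known exactly. Their poses are not given: they have to be found in the camera images.
- sealer: Tubing sealer: low white box 120 mm deep (x), 210 wide (y), 56 high with a flat top, about 1.3 kg (varies), on four rubber feet at x +-44, y +-88 mm that slide on the desk (friction about 0.6; pushing takes 5 to 12 N). Origin: centre of its underside, at desk height. +x points away from the robot, to its back (x = 60 mm); its front (x = -60 mm) faces the robot.
- bumper_left (a point): Middle of the sealer's front left (+y) rubber bumper, the flat black corner to push: at x = -60, y = 80, z = 28 mm in the sealer's frame; 50 mm wide (y), 40 high. Pushed forward there, this corner goes ahead and the sealer turns clockwise from above as it advances, about a point 0.05 to 0.15 m beyond its middle on the other side. Pushes at both in turn take it straight.
- bumper_right (a point): Middle of the front right (-y) rubber bumper, mirror image of the left one: at x = -60, y = -80, z = 28 mm in the sealer's frame. Pushed forward there the sealer turns anticlockwise from above as it advances. Sliding, it chatters against the pusher: at 0.08 m/s the force, 5 to 10 N on average, has brief peaks up to about 50 N; slower is gentler.
- seal_head: Sealing head: grey jaws with two steel guard loops in the middle of the sealer's front, 74 mm wide (y -37 to 37 mm in the sealer's frame), sticking out to x = -96 mm in that frame, 8 to 50 mm above the desk. Not to be pushed. Origin: on the sealer's front plane, at its middle, at desk height; axes as the sealer's.
- bracket: Steel bracket fixed to the desk, a U open toward the robot (-x). Origin and axes: exactly those of the sealer when home. Inner face of the back stop at x = 60 mm; inner faces of the side rails at y = +-109 mm (4 mm play each side) from x = 10 to 66 mm, flaring out to y = +-123 at the mouth, x = -26. Rails and stop 24 mm high, 4 thick; their feet, 3 mm thick, reach 24 mm further out.
- clamp (a joint): Toggle clamp's handle angle (rad) about the bracket's x. 1.05: open, handle leaning out (+y) 30 deg above level, arm raised clear. 0: handle upright, arm level, its foot touching a sealer that is home (closed). -0.06: closed on nothing; the foot then hangs 5 mm below the sealer's top and bars its way. A spring snaps it to either end from about 0.5; throwing it takes up to 6 N at the handle's end.
- clamp_pivot (a point): The handle's pivot: x = 30, y = 142, z = 66 mm in the bracket's frame, on a steel block 50 x 46 mm and 77 mm high outside the left (+y) rail (y 115 to 162 mm). The handle swings in the bracket's y-z plane. Move the clamp by its handle: push it either way with closed fingers, or pinch it.
- clamp_knob (a point): Middle of the thick end of the clamp's handle, 78 mm from the pivot. The handle is a round black rubber grip about 15 mm thick (17 here), from 36 to 88 mm from the pivot. Upright, this point is 144 mm above the desk; fully open it is 105 mm above it and 68 mm further out (+y of the bracket).
- clamp_arm: The clamp's hold-down arm: two steel bars with a screw and a 15 mm rubber foot 50 mm from its pivot. Origin: that pivot, at x = 30, y = 130, z = 70 mm in the bracket's frame. Closed it lies level over the bay (-y), its top (screw end) 92 mm above the desk; the handle drives it, and when open it stands 1.75 rad higher, past upright.
- pouch_a: A flat clear pouch, 163 x 187 mm, 45 mm high, lying on the desk to the left of the work. Origin: centre of its underside.
- pouch_b: A flat clear pouch, 147 x 186 mm, 41 mm high, lying on the desk further to the right. Origin: centre of its underside.
- label_roll: A white roll of labels lying flat, 92 mm across, 60 mm high, on the desk to the right. Origin: centre of its underside.

How it is judged:
By the outcome, as a careful person would: the job done as asked, in the order asked, and still so for the second after the job is handed in, with the robot touching nothing.
It also fails if it takes over 72 s, if anything falls off the work surface, if the arm or the gripper's body presses on something with over 40 N, if the wrist force passes 120 N, or if a joint passes its speed limit or range.

## Working session

There is one attempt and no reset: what is moved stays moved. The work goes in short steps, Python scripts to look and compute and a shell command to move; the robot and the scene stay as the last step left them, time stands still between calls to the robot, and variables do not carry over. Pictures are saved under pics/ and viewed, at most 10 in all, crops included, and the job is handed in when it is done.

```bash
mkdir -p pics; ls; cat > h.py <<'E'
import numpy as np,cv2
from cell import get_obs,optics,env,nets
from scipy.spatial.transform import Rotation as Ro
def cloud(name):
    o=get_obs(); im,d=optics.read_camera(name); c=optics.camera_info(name)
    f=im.shape[0]/2/np.tan(np.radians(c['fovy'])/2)
    v,u=np.mgrid[:im.shape[0],:im.shape[1]]
    P=np.stack([(u-c['cx'])/f*d,(v-c['cy'])/f*d,d],-1)
    if 'R' in c: W=(P-np.array(c['t']))@np.array(c['R'])
    else:
        T=np.array(c['tool_from_camera']); R=Ro.from_euler('xyz',o['tool_rot'],degrees=True).as_matrix()
        W=(P@T[:3,:3].T+T[:3,3])@R.T+o['tool_pos']
    W[d==0]=np.nan
    return im,d,W
def save(im,n): cv2.imwrite('pics/'+n,cv2.cvtColor(im,cv2.COLOR_RGB2BGR))
E
python3 - <<'E'
from h import *
print(get_obs())
for n in ['scene','top']:
    im,d,W=cloud(n); save(im,n+'0.png')
    for q in ['sealer','bumper_left','bumper_right','seal_head','bracket','clamp_pivot','clamp_knob','clamp_arm','pouch_a','label_roll']:
        print(n,q,[(np.round(r['point'],3).tolist(),round(r['confidence'],2)) for r in nets.place_of(q,n)][:2])
E
```

```text
pics
{'time_s': 0.0, 'qpos': array([65.83684929, 18.43896364, -4.01679986, 83.17498686,  1.29587098,
       78.53881368, -3.26089777]), 'joint_velocities': array([ 0.04105744, -0.0419469 ,  0.04580596, -0.02694765,  0.01833038,
        0.00099676,  0.05316575]), 'effort': array([ 2.41714934e-04, -4.91285098e+01, -4.03567208e-01, -3.12526131e+01,
       -6.37806044e-02,  4.37191303e-02,  1.61109811e-04]), 'tool_pos': array([ 0.27413666, -0.58876483,  0.22146201]), 'tool_rot': array([-1.79892531e+02,  6.10930730e-03,  2.49733877e+01]), 'force': array([ 0.48629219, -0.46281618, -0.63501623]), 'wrist_torque': array([-0.03115856,  0.01577458, -0.03018339]), 'grasp_force': 0.0, 'grip_width': 0.08714896434347627}
scene sealer [([0.538, -0.048, 0.002], 0.83)]
scene bumper_left [([0.5, 0.042, 0.027], 0.79)]
scene bumper_right [([0.482, -0.032, 0.0], 0.71), ([0.465, -0.112, 0.026], 0.58)]
scene seal_head []
scene bracket [([0.651, -0.073, -0.002], 0.9)]
scene clamp_pivot [([0.697, 0.073, 0.067], 0.64)]
scene clamp_knob [([0.689, 0.065, 0.142], 0.47)]
scene clamp_arm [([0.688, 0.057, 0.066], 0.47)]
scene pouch_a [([0.415, 0.323, -0.001], 0.97), ([0.445, -0.525, -0.003], 0.92)]
scene label_roll [([0.492, -0.356, -0.001], 0.84)]
top sealer [([0.54, -0.05, -0.001], 0.94)]
top bumper_left []
top bumper_right [([0.465, -0.112, 0.031], 0.87), ([0.692, 0.065, 0.069], 0.22)]
top seal_head [([0.48, -0.035, 0.0], 0.7)]
top bracket [([0.444, -0.529, -0.002], 0.26)]
top clamp_pivot [([0.693, 0.073, 0.066], 0.58)]
top clamp_knob [([0.688, 0.066, 0.147], 0.52)]
top clamp_arm [([0.691, 0.063, 0.07], 0.56)]
top pouch_a [([0.421, 0.326, 0.002], 0.75), ([0.442, -0.528, -0.005], 0.61)]
top label_roll [([0.49, -0.359, 0.005], 0.74)]
```

View pics/scene0.png

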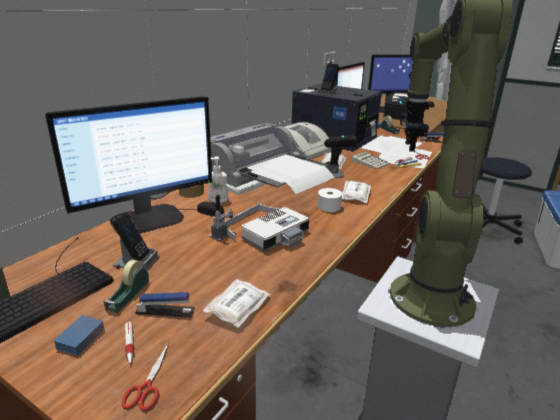

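View pics/top0.png

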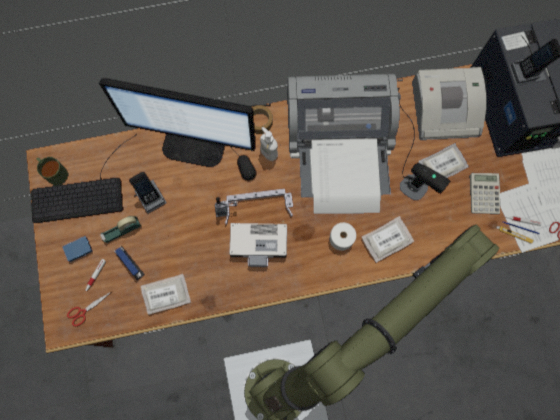

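```bash
python3 - <<'E'
from h import *
im,d,W=cloud('top')
def rect(m): 
    P=W[m][:,:2]; r=cv2.minAreaRect((P*1000).astype(np.float32)); return len(P),r
x,y,z=W[...,0],W[...,1],W[...,2]
roi=(x>.42)&(x<.62)&(y>-.2)&(y<.1)
m=roi&(z>.046)&(z<.066); m=cv2.morphologyEx(m.astype(np.uint8),cv2.MORPH_OPEN,np.ones((5,5)))>0
print('sealer',rect(m))
roi=(x>.6)&(x<.76)&(y>-.25)&(y<.04)
m=roi&(z>.016)&(z<.034)
v,u=np.where(m); print(len(v),u.min(),u.max(),v.min(),v.max())
P=W[m]; 
for b in np.arange(-.25,.04,.02):
    s=P[(P[:,1]>=b)&(P[:,1]<b+.02)]
    if len(s): print(round(b+.01,3),len(s),np.round([np.median(s[:,0]),s[:,0].min(),s[:,0].max(),np.median(s[:,2])],3))
m=(x>.6)&(x<.8)&(y>0)&(y<.2)&(z>.06)
print(np.round(W[m][:: max(1,m.sum()//25)],3).tolist())
big=cv2.resize(im[170:280,190:320],None,fx=6,fy=5,interpolation=cv2.INTER_CUBIC); save(big,'top1.png')
E
```

```text
sealer (947, ((536.7610473632812, -44.810707092285156), (206.33482360839844, 116.98784637451172), 77.1630630493164))
108 227 292 183 219
-0.18 30 [0.655 0.611 0.702 0.022]
-0.16 8 [0.699 0.698 0.704 0.023]
-0.14 8 [0.703 0.699 0.708 0.018]
-0.12 6 [0.703 0.702 0.758 0.024]
-0.1 6 [0.706 0.704 0.709 0.021]
-0.08 9 [0.707 0.705 0.71  0.022]
-0.06 7 [0.709 0.62  0.71  0.021]
-0.04 9 [0.711 0.706 0.729 0.02 ]
-0.02 7 [0.713 0.711 0.716 0.022]
-0.0 6 [0.714 0.711 0.715 0.023]
0.02 8 [0.716 0.714 0.721 0.022]
0.04 4 [0.717 0.716 0.722 0.024]
[[0.692, 0.069, 0.161], [0.69, 0.067, 0.152], [0.688, 0.068, 0.146], [0.685, 0.068, 0.144], [0.684, 0.066, 0.133], [0.686, 0.064, 0.113], [0.688, 0.015, 0.076], [0.698, 0.084, 0.077], [0.68, 0.068, 0.124], [0.695, 0.056, 0.068], [0.691, 0.041, 0.071], [0.691, 0.027, 0.061], [0.682, 0.008, 0.079], [0.684, 0.069, 0.1], [0.691, 0.056, 0.069], [0.683, 0.013, 0.064], [0.685, 0.071, 0.084], [0.683, 0.039, 0.069], [0.68, 0.024, 0.07], [0.677, 0.006, 0.066], [0.681, 0.068, 0.083], [0.682, 0.054, 0.07], [0.68, 0.04, 0.065], [0.681, 0.076, 0.075], [0.681, 0.062, 0.067], [0.679, 0.081, 0.073], [0.677, 0.063, 0.066], [0.675, 0.064, 0.06]]
```

View pics/top1.png

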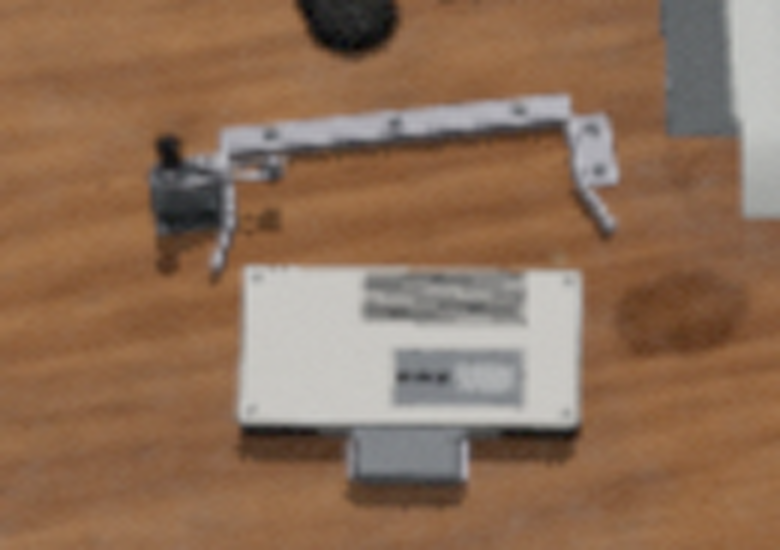

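The clamp is closed (upright handle at about (165,150) in the crop, arm over the bay), so it has to be opened first. The sealer sits about 115 mm short of home, yawed about -13° against the bracket's -5°. I'm moving above the work for a close look.

```bash
cat >> h.py <<'E'
def go(x,y,z,yaw):
    o=get_obs(); R=Ro.from_euler('xyz',o['tool_rot'],degrees=True)
    s=R.inv().apply(np.array([x,y,z])-o['tool_pos'])*1000
    w=(R.inv()*Ro.from_euler('xyz',[180,0,yaw],degrees=True)).as_rotvec(degrees=True)
    print('shift',np.round(s,1),'turn',np.round(w,2))
E
python3 -m creep '[{"tx":125,"ty":-99,"tz":-33,"gripper":-1},{"tx":125,"ty":-99,"tz":-33,"gripper":-1},{"tx":125,"ty":-99,"tz":-33,"gripper":-1},{"tx":125,"ty":-99,"tz":-33,"gripper":-1}]' 20
python3 -m creep '[{"tx":125,"ty":-99,"tz":-33},{"tx":125,"ty":-99,"tz":-33},{"tx":125,"ty":-99,"tz":-33},{"tx":125,"ty":-99,"tz":-33}]'
python3 -m creep '[{"tx":125,"ty":-99,"tz":-33},{"tx":125,"ty":-99,"tz":-33},{"tx":125,"ty":-99,"tz":-33},{"tx":125,"ty":-99,"tz":-33}]'
python3 -m creep '[{"tx":125,"ty":-99,"tz":-33,"wz":30},{"tx":125,"ty":-99,"tz":-33,"wz":30},{"tx":125,"ty":-99,"tz":-33,"wz":30},{"tx":125,"ty":-99,"tz":-33,"wz":30},{"tx":125,"ty":-99,"tz":-33,"wz":30}]'
python3 - <<'E'
from h import *
o=get_obs();print(o['qpos'],o['tool_rot'],optics.camera_info('wrist'))
im,d,W=cloud('wrist'); save(im,'w0.png')
for q in ['sealer','bumper_left','bumper_right','bracket','clamp_pivot','clamp_knob','clamp_arm']:
    print(q,[(np.round(r['point'],3).tolist(),round(r['confidence'],2)) for r in nets.place_of(q,'wrist')][:2])
E
```

```text
[65.84009452 18.39248436 -4.01526408 83.10957482  1.29640633 78.54181005
 -3.2614683 ] [1.79998657e+02 4.51968284e-03 2.49667642e+01] {'fovy': 59.38185116932078, 'cx': 277.5602307928708, 'cy': 207.56063099852278, 'tool_from_camera': array([[-1.21725968e-04, -9.52629114e-01, -3.04134439e-01,
         8.33407496e-02],
       [ 9.99999955e-01, -3.23354344e-05, -2.98954259e-04,
        -7.37450170e-04],
       [ 2.74958212e-04, -3.04134461e-01,  9.52629075e-01,
        -1.61242617e-01],
       [ 0.00000000e+00,  0.00000000e+00,  0.00000000e+00,
         1.00000000e+00]])}
sealer []
bumper_left []
bumper_right []
bracket []
clamp_pivot []
clamp_knob []
clamp_arm []validation failed for argument at $[0]...
validation failed for argument at $[0]...
validation failed for argument at $[0]...
validation failed for argument at $[0]...
```

View pics/w0.png

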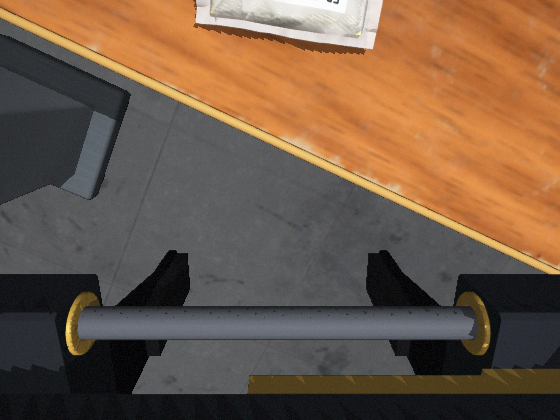

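```bash

python3 -m creep '[{"wx":0,"wy":0,"wz":0,"tx":125,"ty":-99,"tz":-33,"gripper":-1},{"wx":0,"wy":0,"wz":0,"tx":125,"ty":-99,"tz":-33,"gripper":-1},{"wx":0,"wy":0,"wz":0,"tx":125,"ty":-99,"tz":-33,"gripper":-1},{"wx":0,"wy":0,"wz":0,"tx":125,"ty":-99,"tz":-33,"gripper":-1}]' 20
python3 -m creep --help
```

```text
time_s: 1.88
tool_pos: [0.347, -0.4446, 0.2561]
tool_rot: [180.0, -0.0, 25.0]
force: [1.4, -0.4, -0.1]
grip_width: 0.068
grasp_force: 0.0invalid input: not JSON, or not a number
```

```bash

python3 -m creep '[{"wx":0,"wy":0,"wz":0,"tx":125,"ty":-99,"tz":-33,"gripper":-1},{"wx":0,"wy":0,"wz":0,"tx":125,"ty":-99,"tz":-33,"gripper":-1},{"wx":0,"wy":0,"wz":0,"tx":125,"ty":-99,"tz":-33,"gripper":-1},{"wx":0,"wy":0,"wz":0,"tx":125,"ty":-99,"tz":-33,"gripper":-1}]'
python3 -m creep '[{"wx":0,"wy":0,"wz":0,"tx":125,"ty":-99,"tz":-33,"gripper":-1},{"wx":0,"wy":0,"wz":0,"tx":125,"ty":-99,"tz":-33,"gripper":-1},{"wx":0,"wy":0,"wz":0,"tx":125,"ty":-99,"tz":-33,"gripper":-1},{"wx":0,"wy":0,"wz":0,"tx":125,"ty":-99,"tz":-33,"gripper":-1}]'
python3 -m creep '[{"wx":0,"wy":0,"wz":30,"tx":125,"ty":-99,"tz":-33,"gripper":-1},{"wx":0,"wy":0,"wz":30,"tx":125,"ty":-99,"tz":-33,"gripper":-1},{"wx":0,"wy":0,"wz":30,"tx":125,"ty":-99,"tz":-33,"gripper":-1},{"wx":0,"wy":0,"wz":30,"tx":125,"ty":-99,"tz":-33,"gripper":-1},{"wx":0,"wy":0,"wz":30,"tx":125,"ty":-99,"tz":-33,"gripper":-1}]'
python3 - <<'E'
from h import *
o=get_obs();print(o['qpos'],o['tool_rot'])
im,d,W=cloud('wrist'); save(im,'w1.png'); np.save('w1.npy',W)
for q in ['sealer','bumper_left','bumper_right','bracket','clamp_pivot','clamp_knob','clamp_arm']:
    print(q,[(np.round(r['point'],3).tolist(),round(r['confidence'],2)) for r in nets.place_of(q,'wrist')][:2])
E
```

```text
time_s: 2.22
tool_pos: [0.4184, -0.3017, 0.2895]
tool_rot: [179.9, -0.0, 25.0]
force: [0.6, -0.6, -0.1]
grip_width: 0.0416
grasp_force: 0.0
time_s: 2.55
tool_pos: [0.4898, -0.159, 0.3225]
tool_rot: [179.9, -0.1, 25.0]
force: [1.1, 0.2, 0.9]
grip_width: 0.0143
grasp_force: 0.0
time_s: 2.97
tool_pos: [0.5618, -0.0136, 0.3557]
tool_rot: [-179.8, -0.1, -5.0]
force: [-1.2, 1.2, -0.4]
grip_width: 0.0005
grasp_force: 0.0
[ 27.92736038   7.78269036 -32.72453481  82.07492055   4.06916175
  91.21524494 -99.44628557] [-1.79847493e+02 -1.23638937e-01 -4.98702988e+00]
sealer [([0.539, -0.048, -0.0], 0.62)]
bumper_left [([0.498, 0.042, 0.027], 0.84)]
bumper_right [([0.461, -0.107, 0.024], 0.9)]
bracket []
clamp_pivot [([0.696, 0.069, 0.065], 0.84), ([0.541, -0.048, -0.001], 0.49)]
clamp_knob [([0.693, 0.063, 0.143], 0.62)]
clamp_arm [([0.691, 0.056, 0.068], 0.85)]
```

View pics/w1.png

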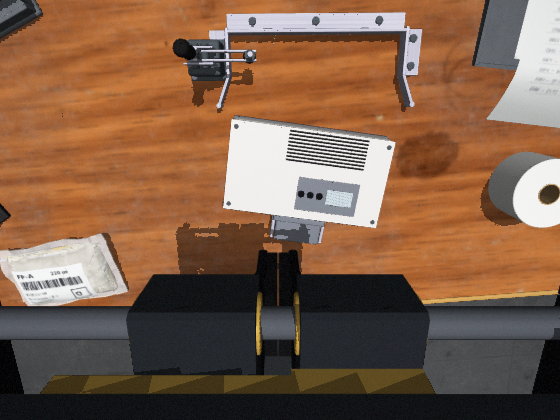

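```bash
cat >> h.py <<'E'
def fit_sealer(W,roi=None):
    x,y,z=W[...,0],W[...,1],W[...,2]
    m=(z>.049)&(z<.063)&(x>.44)&(x<.78)&(y>-.22)&(y<.1)
    m=cv2.morphologyEx(m.astype(np.uint8),cv2.MORPH_OPEN,np.ones((5,5)))
    n,l,s,c=cv2.connectedComponentsWithStats(m); k=1+np.argmax(s[1:,4])
    P=W[l==k]; r=cv2.minAreaRect((P[:,:2]*1000).astype(np.float32))
    a=r[2]; a=a-90 if a>45 else a
    return np.array(r[0])/1000,sorted(r[1]),a,np.median(P[:,2])
def fit_stop(W):
    x,y,z=W[...,0],W[...,1],W[...,2]
    m=(z>.018)&(z<.030)&(x>.66)&(x<.74)&(y>-.15)&(y<.0)
    P=W[m]; c=np.polyfit(P[:,1],P[:,0],1)
    for _ in range(5):
        r=P[:,0]-np.polyval(c,P[:,1]); P=P[abs(r)<max(.003,np.median(abs(r))*2)]; c=np.polyfit(P[:,1],P[:,0],1)
    r=P[:,0]-np.polyval(c,P[:,1])
    return -np.degrees(np.arctan(c[0])),np.polyval(c,-.07),len(P),np.percentile(r,[2,98])
E
python3 - <<'E'
from h import *
W=np.load('w1.npy'); print(fit_sealer(W),fit_stop(W))
a=np.radians(-5); R=np.array([[np.cos(a),-np.sin(a)],[np.sin(a),np.cos(a)]])
o=np.array([.65,-.07]); B=(W[...,:2]-o)@R; z=W[...,2]
def row(bx0,bx1,by0,by1,z0,z1):
    m=(B[...,0]>bx0)&(B[...,0]<bx1)&(B[...,1]>by0)&(B[...,1]<by1)&(z>z0)&(z<z1)
    Q=B[m]; 
    if len(Q): print((bx0,by0),len(Q),np.round(np.percentile(Q[:,0],[2,50,98]),4),np.round(np.percentile(Q[:,1],[2,50,98]),4))
for b in np.arange(-.09,.1,.03): row(.04,.08,b,b+.03,.019,.03)
for b in (.015,.03,.045): row(b,b+.015,-.13,-.09,.019,.03); row(b,b+.015,.09,.13,.019,.03)
row(-.03,.08,.1,.2,.13,.17);row(-.03,.08,.1,.2,.155,.17)
E
```

```text
(array([ 0.53716156, -0.04733801]), [117.57711029052734, 206.2902069091797], -12.812957763671875, np.float64(0.05507004319794881)) (np.float64(-4.44941744415218), np.float64(0.7108024537883901), 498, array([-0.00185641,  0.00209485]))
(0.04, np.float64(-0.09)) 98 [0.0595 0.0616 0.0631] [-0.0889 -0.0751 -0.0607]
(0.04, np.float64(-0.06)) 101 [0.0594 0.0609 0.0631] [-0.0595 -0.0447 -0.0302]
(0.04, np.float64(-0.03)) 93 [0.0588 0.0608 0.0631] [-0.0289 -0.0166 -0.001 ]
(0.04, np.float64(0.0)) 98 [0.0587 0.0605 0.062 ] [0.0004 0.015  0.0296]
(0.04, np.float64(0.03)) 95 [0.0585 0.0604 0.0621] [0.0308 0.0455 0.0589]
(0.04, np.float64(0.06)) 99 [0.0585 0.0599 0.062 ] [0.0601 0.0748 0.0895]
(0.04, np.float64(0.09)) 150 [0.0405 0.0586 0.0628] [0.0908 0.1111 0.1191]
(0.015, -0.13) 45 [0.0159 0.0221 0.029 ] [-0.1108 -0.1085 -0.1066]
(0.015, 0.09) 47 [0.0151 0.0206 0.0291] [0.1109 0.1132 0.1189]
(0.03, -0.13) 54 [0.0301 0.0375 0.045 ] [-0.1106 -0.1083 -0.1068]
(0.03, 0.09) 48 [0.0301 0.0394 0.0441] [0.111  0.1136 0.1192]
(0.045, -0.13) 66 [0.046  0.0542 0.0598] [-0.1105 -0.1076 -0.0923]
(0.045, 0.09) 84 [0.0451 0.0567 0.0598] [0.0915 0.1115 0.1147]
(-0.03, 0.1) 281 [0.0207 0.0273 0.0349] [0.1312 0.1374 0.1449]
(-0.03, 0.1) 2 [0.0261 0.0261 0.0261] [0.1354 0.138  0.1406]
```

```bash

python3 -m creep '[{"wx":0,"wy":0,"wz":0,"tx":60,"ty":-26,"tz":50,"gripper":-1},{"wx":0,"wy":0,"wz":0,"tx":60,"ty":-26,"tz":50,"gripper":-1},{"wx":0,"wy":0,"wz":0,"tx":121,"ty":-51,"tz":150,"gripper":-1},{"wx":0,"wy":0,"wz":0,"tx":121,"ty":-51,"tz":150,"gripper":-1},{"wx":0,"wy":0,"wz":0,"tx":121,"ty":-51,"tz":150,"gripper":-1}]'
python3 -m creep '[{"wx":0,"wy":0,"wz":0,"tx":0,"ty":0,"tz":10,"gripper":-1},{"wx":0,"wy":0,"wz":0,"tx":0,"ty":0,"tz":10,"gripper":-1}]'
python3 - <<'E'
from h import *
go(.687,.027,.13,-5)
for q in ['clamp_knob']:
    im,d,W=cloud('top'); print([(np.round(r['point'],3).tolist(),round(r['confidence'],2)) for r in nets.place_of(q,'top')][:2])
E
```

```text
time_s: 3.78
tool_pos: [0.686, 0.0198, 0.2019]
tool_rot: [180.0, 0.1, -5.1]
force: [0.7, -0.6, -0.1]
grip_width: 0.0005
grasp_force: 0.0
time_s: 3.95
tool_pos: [0.6833, 0.0197, 0.1896]
tool_rot: [180.0, 0.5, -5.1]
force: [-1.5, 0.3, 0.4]
grip_width: 0.0006
grasp_force: 0.0
shift [ 3.6 -7.6 59.5] turn [ 0.05  0.48 -0.05]
[([0.688, 0.066, 0.144], 0.36)]
```

```bash

python3 -m creep '[{"wx":0,"wy":0,"wz":0,"tx":2,"ty":0,"tz":30,"gripper":-1},{"wx":0,"wy":0,"wz":0,"tx":3,"ty":0,"tz":60,"gripper":-1},{"wx":0,"wy":0,"wz":0,"tx":3,"ty":0,"tz":60,"gripper":-1},{"wx":0,"wy":0,"wz":0,"tx":3,"ty":-10,"tz":60,"gripper":-1}]'
python3 -m creep '[{"wx":0,"wy":0,"wz":0,"tx":0,"ty":-12,"tz":0,"gripper":-1},{"wx":0,"wy":0,"wz":0,"tx":0,"ty":-24,"tz":0,"gripper":-1},{"wx":0,"wy":0,"wz":0,"tx":0,"ty":-36,"tz":0,"gripper":-1},{"wx":0,"wy":0,"wz":0,"tx":0,"ty":-45,"tz":0,"gripper":-1}]'
python3 -m creep '[{"wx":0,"wy":0,"wz":0,"tx":0,"ty":-9,"tz":0,"gripper":-1},{"wx":0,"wy":0,"wz":0,"tx":0,"ty":-18,"tz":0,"gripper":-1},{"wx":0,"wy":0,"wz":0,"tx":0,"ty":-20,"tz":-30,"gripper":-1},{"wx":0,"wy":0,"wz":0,"tx":0,"ty":-20,"tz":-70,"gripper":-1}]'
python3 - <<'E'
from h import *
im,d,W=cloud('top'); 
for q in ['clamp_knob','clamp_arm']: print([(np.round(r['point'],3).tolist(),round(r['confidence'],2)) for r in nets.place_of(q,'top')][:2])
im,d,W=cloud('wrist'); save(im,'w2.png')
print([(np.round(r['point'],3).tolist(),round(r['confidence'],2)) for r in nets.place_of('clamp_knob','wrist')][:2])
E
```

```text
time_s: 4.38
tool_pos: [0.6891, 0.0265, 0.1358]
tool_rot: [179.8, -0.0, -5.3]
force: [0.1, -1.3, 1.3]
grip_width: 0.0006
grasp_force: 0.0
time_s: 4.72
tool_pos: [0.6948, 0.0753, 0.1378]
tool_rot: [179.8, -0.3, -5.0]
force: [0.5, -5.8, -2.4]
grip_width: 0.0005
grasp_force: 2.3
time_s: 5.05
tool_pos: [0.6923, 0.0994, 0.2018]
tool_rot: [-179.9, 0.4, -4.8]
force: [0.6, 0.2, 0.6]
grip_width: 0.0005
grasp_force: 0.0
[([0.695, 0.135, 0.115], 0.36), ([0.541, -0.051, -0.003], 0.27)]
[]
[([0.7, 0.135, 0.107], 0.85)]
```

View pics/w2.png

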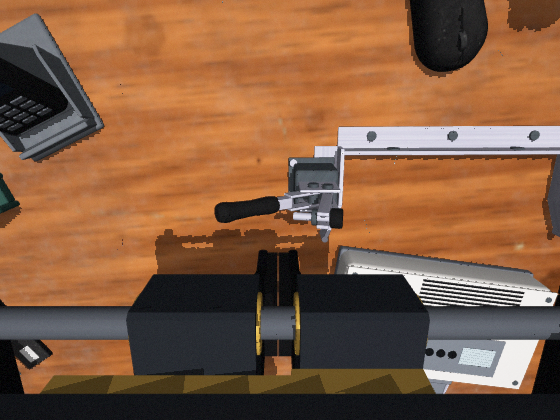

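Clamp open: the handle leans out at (215–280, 205) and the arm is raised. Next is the front right bumper.

```bash

python3 -m creep '[{"wx":0,"wy":0,"wz":4,"tx":-124,"ty":112,"tz":0,"gripper":-1},{"wx":0,"wy":0,"wz":4,"tx":-124,"ty":112,"tz":0,"gripper":-1},{"wx":0,"wy":0,"wz":4,"tx":-124,"ty":112,"tz":0,"gripper":-1},{"wx":0,"wy":0,"wz":4,"tx":-124,"ty":112,"tz":0,"gripper":-1},{"wx":0,"wy":0,"wz":4,"tx":-124,"ty":112,"tz":0,"gripper":-1}]'
python3 -m creep '[{"wx":0,"wy":0,"wz":0,"tx":-117,"ty":110,"tz":50,"gripper":-1},{"wx":0,"wy":0,"wz":0,"tx":-117,"ty":110,"tz":50,"gripper":-1},{"wx":0,"wy":0,"wz":0,"tx":-117,"ty":110,"tz":50,"gripper":-1},{"wx":0,"wy":0,"wz":0,"tx":-117,"ty":110,"tz":50,"gripper":-1},{"wx":0,"wy":0,"wz":0,"tx":-117,"ty":110,"tz":50,"gripper":-1}]'
python3 - <<'E'
from h import *
for n in ['wrist','top']:
    im,d,W=cloud(n); np.save(n+'.npy',W)
    try: print(n,fit_sealer(W))
    except Exception as e: print(e)
    for q in ['sealer','bumper_left','bumper_right']: print(q,[(np.round(r['point'],3).tolist(),round(r['confidence'],2)) for r in nets.place_of(q,n)][:1])
go(.43,-.103,.028,-9)
E
```

```text
time_s: 5.72
tool_pos: [0.5547, -0.0115, 0.2018]
tool_rot: [179.6, 0.5, -9.5]
force: [0.7, -0.6, -0.4]
grip_width: 0.0004
grasp_force: 0.0
time_s: 6.13
tool_pos: [0.42, -0.0992, 0.1499]
tool_rot: [179.9, 0.7, -9.5]
force: [-0.2, 0.1, -0.4]
grip_width: 0.0002
grasp_force: 0.0
wrist (array([ 0.5232832 , -0.04414598]), [90.68375396728516, 208.40301513671875], -11.249069213867188, np.float64(0.05495320917782374))
sealer [([0.535, -0.049, -0.0], 0.86)]
bumper_left [([0.498, 0.045, 0.028], 0.89)]
bumper_right [([0.462, -0.11, 0.026], 0.84)]
top (array([0.58869916, 0.03513351]), [15.457009315490723, 17.423376083374023], -11.704017639160156, np.float64(0.05555741723245439))
sealer [([0.539, -0.049, -0.003], 0.76)]
bumper_left [([0.689, 0.057, 0.068], 0.61)]
bumper_right []
shift [  1.2   8.4 126.9] turn [-0.03 -0.04  0.09]
```

```bash
cat >> h.py <<'E'
O=np.array([.649,-.0675]); BY=-4.5
def pose(n='wrist'):
    im,d,W=cloud(n); x,y,z=W[...,0],W[...,1],W[...,2]
    m=(z>.048)&(z<.062)&(x>.4)&(x<.78)&(y>-.24)&(y<.11)
    m=cv2.morphologyEx(m.astype(np.uint8),cv2.MORPH_OPEN,np.ones((5,5)))
    k,l,s,c=cv2.connectedComponentsWithStats(m); P=W[l==1+np.argmax(s[1:,4])][:,:2]
    a=BY
    for it in range(3):
        t=np.radians(a); ex=np.array([np.cos(t),np.sin(t)]); ey=np.array([-ex[1],ex[0]])
        u=P@ex; v=P@ey; lo,hi=np.percentile(v,[.5,99.5]); pts=[]
        for b in np.arange(lo+.008,hi-.008,.006):
            q=u[(v>=b)&(v<b+.006)]
            if len(q)>5: pts.append((b+.003,np.percentile(q,2)))
        pts=np.array(pts); f=np.polyfit(pts[:,0],pts[:,1],1)
        for _ in range(4):
            r=pts[:,1]-np.polyval(f,pts[:,0]); g=abs(r)<.004 if (abs(r)<.004).sum()>8 else abs(r)<.01
            f=np.polyfit(pts[g,0],pts[g,1],1)
        a-=np.degrees(np.arctan(f[0]))
    t=np.radians(a); ex=np.array([np.cos(t),np.sin(t)]); ey=np.array([-ex[1],ex[0]])
    u=P@ex; v=P@ey; u0=np.percentile(u,1)
    near=v[(u<u0+.05)]; vlo,vhi=np.percentile(near,[.5,99.5])
    C=ex*(u0+.059)+ey*(vlo+vhi)/2
    B=Ro.from_euler('z',-BY,degrees=True).as_matrix()[:2,:2]@(C-O)
    L=C-.06*ex+.08*ey; Rr=C-.06*ex-.08*ey
    print(n,'width',round(vhi-vlo,4),'bracket xy mm',np.round(B*1000,1),'dyaw',round(a-BY,1),'L',np.round(L,3),'R',np.round(Rr,3),'n',g.sum(),len(g))
E
python3 -c "
from h import *
pose()"
python3 -m creep '[{"wx":0,"wy":0,"wz":0,"tx":2,"ty":8,"tz":40,"gripper":-1},{"wx":0,"wy":0,"wz":0,"tx":2,"ty":8,"tz":80,"gripper":-1},{"wx":0,"wy":0,"wz":0,"tx":2,"ty":8,"tz":120,"gripper":-1},{"wx":0,"wy":0,"wz":0,"tx":2,"ty":8,"tz":122,"gripper":-1},{"wx":0,"wy":0,"wz":0,"tx":12,"ty":8,"tz":122,"gripper":-1}]'
python3 -m creep '[{"wx":0,"wy":0,"wz":0,"tx":10,"ty":0,"tz":0,"gripper":-1},{"wx":0,"wy":0,"wz":0,"tx":16,"ty":0,"tz":0,"gripper":-1},{"wx":0,"wy":0,"wz":0,"tx":20,"ty":0,"tz":0,"gripper":-1},{"wx":0,"wy":0,"wz":0,"tx":24,"ty":0,"tz":0,"gripper":-1},{"wx":0,"wy":0,"wz":0,"tx":28,"ty":0,"tz":0,"gripper":-1}]'
python3 -m creep '[{"wx":0,"wy":0,"wz":0,"tx":4,"ty":0,"tz":0,"gripper":-1},{"wx":0,"wy":0,"wz":0,"tx":8,"ty":0,"tz":0,"gripper":-1},{"wx":0,"wy":0,"wz":0,"tx":12,"ty":0,"tz":0,"gripper":-1}]'
python3 -c "
from h import *
pose()"
```

```text
wrist width 0.2032 bracket xy mm [-110.2   10.7] dyaw -8.1 L [0.499 0.043] R [ 0.464 -0.113] n 32 32
time_s: 7.0
tool_pos: [0.4363, -0.1042, 0.0307]
tool_rot: [-179.9, 0.4, -9.0]
force: [-0.3, -0.3, 0.0]
grip_width: 0.0005
grasp_force: 0.0
time_s: 7.42
tool_pos: [0.464, -0.1107, 0.0339]
tool_rot: [179.8, 0.5, -9.1]
force: [-15.1, -0.1, 11.0]
grip_width: 0.0002
grasp_force: 7.5
time_s: 7.67
tool_pos: [0.4753, -0.1133, 0.0339]
tool_rot: [179.8, 0.5, -9.1]
force: [-15.5, -1.3, 10.8]
grip_width: 0.0003
grasp_force: 7.4
wrist width 0.1405 bracket xy mm [-98.6 -17.5] dyaw -1.1 L [0.497 0.008] R [ 0.482 -0.151] n 17 21
```

```bash

python3 -m creep '[{"wx":0,"wy":0,"wz":0,"tx":-20,"ty":0,"tz":0,"gripper":-1},{"wx":0,"wy":0,"wz":0,"tx":-20,"ty":0,"tz":-40,"gripper":-1},{"wx":0,"wy":0,"wz":0,"tx":-20,"ty":-25,"tz":-75,"gripper":-1},{"wx":0,"wy":0,"wz":0,"tx":-20,"ty":-60,"tz":-110,"gripper":-1}]'
python3 -m creep '[{"wx":0,"wy":0,"wz":0,"tx":-5,"ty":-100,"tz":0,"gripper":-1},{"wx":0,"wy":0,"wz":0,"tx":-5,"ty":-100,"tz":0,"gripper":-1},{"wx":0,"wy":0,"wz":0,"tx":-5,"ty":-100,"tz":0,"gripper":-1},{"wx":0,"wy":0,"wz":0,"tx":-5,"ty":-100,"tz":0,"gripper":-1}]'
python3 -c "
from h import *
pose()
for q in ['bumper_left','bumper_right']: print(q,[(np.round(r['point'],3).tolist(),round(r['confidence'],2)) for r in nets.place_of(q,'wrist')][:1])
go(.475,.04,.028,-9)"
```

```text
time_s: 8.05
tool_pos: [0.4697, -0.0572, 0.1403]
tool_rot: [179.9, -0.3, -9.3]
force: [2.2, 0.7, 1.1]
grip_width: 0.0006
grasp_force: 0.0
time_s: 8.38
tool_pos: [0.4809, 0.0502, 0.1394]
tool_rot: [-179.8, -0.4, -8.5]
force: [0.0, 0.8, -0.5]
grip_width: 0.0006
grasp_force: 0.0
wrist width 0.2005 bracket xy mm [-94.5  16.7] dyaw -0.4 L [0.503 0.041] R [ 0.49  -0.118] n 27 31
bumper_left [([0.503, 0.041, 0.027], 0.59)]
bumper_right [([0.488, -0.118, 0.028], 0.61)]
shift [ -4.5   4.  109.5] turn [ 0.02 -0.18 -0.05]
```

```bash

python3 -m creep '[{"wx":0,"wy":0,"wz":4,"tx":-6,"ty":6,"tz":40,"gripper":-1},{"wx":0,"wy":0,"wz":4,"tx":-6,"ty":6,"tz":80,"gripper":-1},{"wx":0,"wy":0,"wz":4,"tx":-6,"ty":6,"tz":110,"gripper":-1},{"wx":0,"wy":0,"wz":4,"tx":-2,"ty":6,"tz":112,"gripper":-1},{"wx":0,"wy":0,"wz":4,"tx":6,"ty":6,"tz":112,"gripper":-1}]'
python3 -m creep '[{"wx":0,"wy":0,"wz":0,"tx":5,"ty":0,"tz":0,"gripper":-1},{"wx":0,"wy":0,"wz":0,"tx":9,"ty":0,"tz":0,"gripper":-1},{"wx":0,"wy":0,"wz":0,"tx":13,"ty":0,"tz":0,"gripper":-1},{"wx":0,"wy":0,"wz":0,"tx":17,"ty":0,"tz":0,"gripper":-1},{"wx":0,"wy":0,"wz":0,"tx":21,"ty":0,"tz":0,"gripper":-1}]'
python3 -m creep '[{"wx":0,"wy":0,"wz":0,"tx":4,"ty":0,"tz":0,"gripper":-1},{"wx":0,"wy":0,"wz":0,"tx":8,"ty":0,"tz":0,"gripper":-1},{"wx":0,"wy":0,"wz":0,"tx":12,"ty":0,"tz":0,"gripper":-1},{"wx":0,"wy":0,"wz":0,"tx":16,"ty":0,"tz":0,"gripper":-1},{"wx":0,"wy":0,"wz":0,"tx":20,"ty":0,"tz":0,"gripper":-1}]'
python3 -m creep '[{"wx":0,"wy":0,"wz":0,"tx":-20,"ty":0,"tz":0,"gripper":-1},{"wx":0,"wy":0,"wz":0,"tx":-20,"ty":0,"tz":-40,"gripper":-1},{"wx":0,"wy":0,"wz":0,"tx":-20,"ty":20,"tz":-75,"gripper":-1},{"wx":0,"wy":0,"wz":0,"tx":-20,"ty":50,"tz":-110,"gripper":-1},{"wx":0,"wy":0,"wz":0,"tx":-30,"ty":85,"tz":-110,"gripper":-1}]'
python3 -c "
from h import *
pose()
for q in ['bumper_left','bumper_right']: print(q,[(np.round(r['point'],3).tolist(),round(r['confidence'],2)) for r in nets.place_of(q,'wrist')][:1])
"
```

```text
time_s: 8.95
tool_pos: [0.4822, 0.0356, 0.0231]
tool_rot: [179.9, 0.2, -13.1]
force: [0.4, -0.5, 0.5]
grip_width: 0.0003
grasp_force: 0.0
time_s: 9.37
tool_pos: [0.5024, 0.0348, 0.0256]
tool_rot: [-179.9, 0.2, -13.0]
force: [-9.2, 6.6, 5.8]
grip_width: 0.0008
grasp_force: 5.0
time_s: 9.78
tool_pos: [0.5227, 0.0308, 0.0257]
tool_rot: [-179.9, 0.1, -13.0]
force: [-7.6, 6.1, 3.3]
grip_width: 0.0006
grasp_force: 4.5
time_s: 10.2
tool_pos: [0.4825, -0.0473, 0.143]
tool_rot: [-179.9, -1.0, -12.7]
force: [0.9, -1.5, 0.7]
grip_width: 0.0001
grasp_force: 0.0
wrist width 0.2031 bracket xy mm [-73.7   3.9] dyaw -10.6 L [0.539 0.035] R [ 0.497 -0.119] n 32 32
bumper_left [([0.537, 0.034, 0.027], 0.78)]
bumper_right [([0.497, -0.113, 0.028], 0.9)]
```

```bash

python3 -m creep '[{"wx":0,"wy":0,"wz":-4,"tx":-3,"ty":35,"tz":15,"gripper":-1},{"wx":0,"wy":0,"wz":-4,"tx":2,"ty":63,"tz":45,"gripper":-1},{"wx":0,"wy":0,"wz":-4,"tx":4,"ty":63,"tz":85,"gripper":-1},{"wx":0,"wy":0,"wz":-4,"tx":6,"ty":63,"tz":115,"gripper":-1},{"wx":0,"wy":0,"wz":-4,"tx":10,"ty":63,"tz":115,"gripper":-1}]'
python3 -m creep '[{"wx":0,"wy":0,"wz":0,"tx":5,"ty":0,"tz":0,"gripper":-1},{"wx":0,"wy":0,"wz":0,"tx":9,"ty":0,"tz":0,"gripper":-1},{"wx":0,"wy":0,"wz":0,"tx":13,"ty":0,"tz":0,"gripper":-1},{"wx":0,"wy":0,"wz":0,"tx":17,"ty":0,"tz":0,"gripper":-1},{"wx":0,"wy":0,"wz":0,"tx":21,"ty":0,"tz":0,"gripper":-1}]'
python3 -m creep '[{"wx":0,"wy":0,"wz":0,"tx":4,"ty":0,"tz":0,"gripper":-1},{"wx":0,"wy":0,"wz":0,"tx":8,"ty":0,"tz":0,"gripper":-1}]'
python3 -m creep '[{"wx":0,"wy":0,"wz":0,"tx":-20,"ty":0,"tz":0,"gripper":-1},{"wx":0,"wy":0,"wz":0,"tx":-20,"ty":0,"tz":-40,"gripper":-1},{"wx":0,"wy":0,"wz":0,"tx":-20,"ty":-20,"tz":-75,"gripper":-1},{"wx":0,"wy":0,"wz":0,"tx":-20,"ty":-50,"tz":-110,"gripper":-1},{"wx":0,"wy":0,"wz":0,"tx":-20,"ty":-85,"tz":-110,"gripper":-1}]'
python3 -c "
from h import *
pose()
for q in ['bumper_left','bumper_right']: print(q,[(np.round(r['point'],3).tolist(),round(r['confidence'],2)) for r in nets.place_of(q,'wrist')][:1])
"
```

```text
time_s: 10.77
tool_pos: [0.4666, -0.1106, 0.0145]
tool_rot: [-179.9, 0.5, -9.0]
force: [-1.2, 0.2, -1.0]
grip_width: 0.0007
grasp_force: 0.0
time_s: 11.18
tool_pos: [0.4884, -0.1148, 0.0204]
tool_rot: [179.9, 0.4, -9.0]
force: [-14.4, 1.0, 11.4]
grip_width: 0.0005
grasp_force: 6.8
time_s: 11.35
tool_pos: [0.495, -0.117, 0.0203]
tool_rot: [179.8, 0.5, -9.1]
force: [-16.0, -0.5, 13.1]
grip_width: 0.0007
grasp_force: 7.6
time_s: 11.77
tool_pos: [0.4981, -0.0312, 0.1373]
tool_rot: [179.9, -0.8, -9.3]
force: [3.2, 0.6, 0.9]
grip_width: 0.0007
grasp_force: 0.0
wrist width 0.2031 bracket xy mm [-66.1   6.1] dyaw -6.1 L [0.539 0.033] R [ 0.51  -0.124] n 32 32
bumper_left [([0.509, -0.122, 0.026], 0.27)]
bumper_right [([0.506, -0.119, 0.027], 0.91)]
```

```bash

python3 -m creep '[{"wx":0,"wy":0,"wz":4,"tx":-3,"ty":-38,"tz":5,"gripper":-1},{"wx":0,"wy":0,"wz":4,"tx":2,"ty":-66,"tz":35,"gripper":-1},{"wx":0,"wy":0,"wz":4,"tx":4,"ty":-66,"tz":75,"gripper":-1},{"wx":0,"wy":0,"wz":4,"tx":6,"ty":-66,"tz":106,"gripper":-1},{"wx":0,"wy":0,"wz":4,"tx":10,"ty":-66,"tz":106,"gripper":-1}]'
python3 -m creep '[{"wx":0,"wy":0,"wz":0,"tx":5,"ty":0,"tz":0,"gripper":-1},{"wx":0,"wy":0,"wz":0,"tx":9,"ty":1,"tz":0,"gripper":-1},{"wx":0,"wy":0,"wz":0,"tx":13,"ty":2,"tz":0,"gripper":-1},{"wx":0,"wy":0,"wz":0,"tx":17,"ty":3,"tz":0,"gripper":-1},{"wx":0,"wy":0,"wz":0,"tx":21,"ty":4,"tz":0,"gripper":-1}]'
python3 -m creep '[{"wx":0,"wy":0,"wz":0,"tx":4,"ty":1,"tz":0,"gripper":-1},{"wx":0,"wy":0,"wz":0,"tx":8,"ty":2,"tz":0,"gripper":-1}]'
python3 -m creep '[{"wx":0,"wy":0,"wz":0,"tx":-20,"ty":0,"tz":0,"gripper":-1},{"wx":0,"wy":0,"wz":0,"tx":-20,"ty":0,"tz":-40,"gripper":-1},{"wx":0,"wy":0,"wz":0,"tx":-20,"ty":20,"tz":-75,"gripper":-1},{"wx":0,"wy":0,"wz":0,"tx":-20,"ty":50,"tz":-110,"gripper":-1},{"wx":0,"wy":0,"wz":0,"tx":-25,"ty":85,"tz":-110,"gripper":-1}]'
python3 -c "
from h import *
pose()
for q in ['bumper_left','bumper_right']: print(q,[(np.round(r['point'],3).tolist(),round(r['confidence'],2)) for r in nets.place_of(q,'wrist')][:1])
"
```

```text
time_s: 12.33
tool_pos: [0.508, 0.0336, 0.0179]
tool_rot: [179.8, 0.6, -13.0]
force: [-1.9, -0.3, -0.8]
grip_width: 0.0003
grasp_force: 0.0
time_s: 12.75
tool_pos: [0.5308, 0.0284, 0.0249]
tool_rot: [-179.9, 0.3, -13.0]
force: [-9.5, 8.1, 7.4]
grip_width: 0.0006
grasp_force: 5.6
time_s: 12.92
tool_pos: [0.5386, 0.0252, 0.0247]
tool_rot: [-179.9, 0.2, -13.0]
force: [-6.8, 7.2, 4.0]
grip_width: 0.0003
grasp_force: 4.3
time_s: 13.33
tool_pos: [0.5026, -0.0541, 0.1418]
tool_rot: [-179.9, -0.9, -12.7]
force: [2.5, -0.7, 1.1]
grip_width: 0.0005
grasp_force: 0.0
wrist width 0.203 bracket xy mm [-57.5  -0.3] dyaw -10.6 L [0.555 0.03 ] R [ 0.513 -0.125] n 30 32
bumper_left [([0.552, 0.027, 0.029], 0.57)]
bumper_right [([0.511, -0.122, 0.027], 0.88)]
```

```bash

python3 -m creep '[{"wx":0,"wy":0,"wz":-5,"tx":-3,"ty":35,"tz":10,"gripper":-1},{"wx":0,"wy":0,"wz":-5,"tx":-2,"ty":69,"tz":40,"gripper":-1},{"wx":0,"wy":0,"wz":-5,"tx":0,"ty":69,"tz":80,"gripper":-1},{"wx":0,"wy":0,"wz":-5,"tx":2,"ty":69,"tz":110,"gripper":-1},{"wx":0,"wy":0,"wz":-5,"tx":8,"ty":69,"tz":110,"gripper":-1}]'
python3 -m creep '[{"wx":0,"wy":0,"wz":0,"tx":5,"ty":0,"tz":0,"gripper":-1},{"wx":0,"wy":0,"wz":0,"tx":9,"ty":0,"tz":0,"gripper":-1},{"wx":0,"wy":0,"wz":0,"tx":13,"ty":1,"tz":0,"gripper":-1},{"wx":0,"wy":0,"wz":0,"tx":17,"ty":2,"tz":0,"gripper":-1},{"wx":0,"wy":0,"wz":0,"tx":21,"ty":3,"tz":0,"gripper":-1}]'
python3 -m creep '[{"wx":0,"wy":0,"wz":0,"tx":4,"ty":1,"tz":0,"gripper":-1},{"wx":0,"wy":0,"wz":0,"tx":8,"ty":2,"tz":0,"gripper":-1},{"wx":0,"wy":0,"wz":0,"tx":12,"ty":3,"tz":0,"gripper":-1}]'
python3 -m creep '[{"wx":0,"wy":0,"wz":0,"tx":-20,"ty":0,"tz":0,"gripper":-1},{"wx":0,"wy":0,"wz":0,"tx":-20,"ty":0,"tz":-40,"gripper":-1},{"wx":0,"wy":0,"wz":0,"tx":-20,"ty":-20,"tz":-75,"gripper":-1},{"wx":0,"wy":0,"wz":0,"tx":-20,"ty":-50,"tz":-110,"gripper":-1},{"wx":0,"wy":0,"wz":0,"tx":-20,"ty":-85,"tz":-110,"gripper":-1}]'
python3 -c "
from h import *
pose()
for q in ['bumper_left','bumper_right']: print(q,[(np.round(r['point'],3).tolist(),round(r['confidence'],2)) for r in nets.place_of(q,'wrist')][:1])
"
```

```text
time_s: 13.9
tool_pos: [0.4836, -0.1232, 0.0181]
tool_rot: [-179.9, 0.6, -8.1]
force: [-0.8, -0.4, -0.3]
grip_width: 0.0004
grasp_force: 0.0
time_s: 14.32
tool_pos: [0.5066, -0.1289, 0.0248]
tool_rot: [180.0, 0.4, -8.0]
force: [-14.9, 3.6, 12.3]
grip_width: 0.0005
grasp_force: 7.0
time_s: 14.57
tool_pos: [0.5174, -0.1339, 0.0248]
tool_rot: [179.9, 0.4, -8.0]
force: [-13.9, 3.5, 11.1]
grip_width: 0.0001
grasp_force: 6.9
time_s: 14.98
tool_pos: [0.5182, -0.0498, 0.1418]
tool_rot: [179.8, -0.9, -8.3]
force: [2.3, 0.3, 0.3]
grip_width: 0.0003
grasp_force: 0.0
wrist width 0.203 bracket xy mm [-45.3   0.1] dyaw -3.9 L [0.556 0.024] R [ 0.533 -0.134] n 32 32
bumper_left []
bumper_right [([0.53, -0.131, 0.029], 0.82)]
```

```bash

python3 -m creep '[{"wx":0,"wy":0,"wz":-2,"tx":-3,"ty":40,"tz":5,"gripper":-1},{"wx":0,"wy":0,"wz":-2,"tx":-2,"ty":80,"tz":35,"gripper":-1},{"wx":0,"wy":0,"wz":-2,"tx":0,"ty":80,"tz":75,"gripper":-1},{"wx":0,"wy":0,"wz":-2,"tx":2,"ty":80,"tz":110,"gripper":-1},{"wx":0,"wy":0,"wz":-2,"tx":8,"ty":80,"tz":110,"gripper":-1}]'
python3 -m creep '[{"wx":0,"wy":0,"wz":0,"tx":5,"ty":0,"tz":0,"gripper":-1},{"wx":0,"wy":0,"wz":0,"tx":9,"ty":0,"tz":0,"gripper":-1},{"wx":0,"wy":0,"wz":0,"tx":13,"ty":1,"tz":0,"gripper":-1},{"wx":0,"wy":0,"wz":0,"tx":17,"ty":2,"tz":0,"gripper":-1},{"wx":0,"wy":0,"wz":0,"tx":21,"ty":3,"tz":0,"gripper":-1}]'
python3 -m creep '[{"wx":0,"wy":0,"wz":0,"tx":4,"ty":1,"tz":0,"gripper":-1},{"wx":0,"wy":0,"wz":0,"tx":7,"ty":2,"tz":0,"gripper":-1}]'
python3 -m creep '[{"wx":0,"wy":0,"wz":0,"tx":-20,"ty":0,"tz":0,"gripper":-1},{"wx":0,"wy":0,"wz":0,"tx":-20,"ty":0,"tz":-40,"gripper":-1},{"wx":0,"wy":0,"wz":0,"tx":-20,"ty":-20,"tz":-75,"gripper":-1},{"wx":0,"wy":0,"wz":0,"tx":-20,"ty":-50,"tz":-110,"gripper":-1},{"wx":0,"wy":0,"wz":0,"tx":-20,"ty":-85,"tz":-110,"gripper":-1}]'
python3 -c "
from h import *
pose()
for q in ['bumper_left','bumper_right']: print(q,[(np.round(r['point'],3).tolist(),round(r['confidence'],2)) for r in nets.place_of(q,'wrist')][:1])
"
```

```text
time_s: 15.55
tool_pos: [0.503, -0.1292, 0.017]
tool_rot: [-179.9, 0.7, -6.2]
force: [-2.0, -0.4, -0.9]
grip_width: 0.0004
grasp_force: 0.0
time_s: 15.97
tool_pos: [0.5275, -0.1324, 0.025]
tool_rot: [180.0, 0.4, -6.0]
force: [-14.0, 3.2, 9.9]
grip_width: 0.0005
grasp_force: 6.8
time_s: 16.13
tool_pos: [0.5338, -0.1352, 0.025]
tool_rot: [179.9, 0.4, -6.0]
force: [-12.6, 3.0, 9.4]
grip_width: 0.0002
grasp_force: 6.6
time_s: 16.55
tool_pos: [0.5313, -0.0516, 0.1421]
tool_rot: [179.8, -0.9, -6.3]
force: [1.1, 0.1, 0.3]
grip_width: 0.0004
grasp_force: 0.0
wrist width 0.203 bracket xy mm [-36.3  -0.1] dyaw 0.9 L [0.558 0.019] R [ 0.548 -0.141] n 28 32
bumper_left [([0.556, 0.021, 0.027], 0.97)]
bumper_right [([0.546, -0.135, 0.027], 0.91)]
```

```bash

python3 -m creep '[{"wx":0,"wy":0,"wz":2,"tx":-8,"ty":-38,"tz":5,"gripper":-1},{"wx":0,"wy":0,"wz":2,"tx":-8,"ty":-73,"tz":35,"gripper":-1},{"wx":0,"wy":0,"wz":2,"tx":-6,"ty":-73,"tz":75,"gripper":-1},{"wx":0,"wy":0,"wz":2,"tx":-3,"ty":-73,"tz":108,"gripper":-1},{"wx":0,"wy":0,"wz":2,"tx":4,"ty":-73,"tz":108,"gripper":-1}]'
python3 -m creep '[{"wx":0,"wy":0,"wz":0,"tx":5,"ty":0,"tz":0,"gripper":-1},{"wx":0,"wy":0,"wz":0,"tx":9,"ty":0,"tz":0,"gripper":-1},{"wx":0,"wy":0,"wz":0,"tx":13,"ty":0,"tz":0,"gripper":-1},{"wx":0,"wy":0,"wz":0,"tx":17,"ty":0,"tz":0,"gripper":-1},{"wx":0,"wy":0,"wz":0,"tx":21,"ty":0,"tz":0,"gripper":-1}]'
python3 -m creep '[{"wx":0,"wy":0,"wz":0,"tx":4,"ty":0,"tz":0,"gripper":-1},{"wx":0,"wy":0,"wz":0,"tx":7,"ty":0,"tz":0,"gripper":-1}]'
python3 -m creep '[{"wx":0,"wy":0,"wz":0,"tx":-20,"ty":0,"tz":0,"gripper":-1},{"wx":0,"wy":0,"wz":0,"tx":-20,"ty":0,"tz":-40,"gripper":-1},{"wx":0,"wy":0,"wz":0,"tx":-20,"ty":20,"tz":-75,"gripper":-1},{"wx":0,"wy":0,"wz":0,"tx":-20,"ty":50,"tz":-110,"gripper":-1},{"wx":0,"wy":0,"wz":0,"tx":-20,"ty":85,"tz":-110,"gripper":-1}]'
python3 -c "
from h import *
pose()
for q in ['bumper_left','bumper_right']: print(q,[(np.round(r['point'],3).tolist(),round(r['confidence'],2)) for r in nets.place_of(q,'wrist')][:1])
"
```

```text
time_s: 17.12
tool_pos: [0.532, 0.0222, 0.0196]
tool_rot: [179.9, 0.6, -7.9]
force: [-2.3, -0.3, -1.1]
grip_width: 0.0004
grasp_force: 0.0
time_s: 17.53
tool_pos: [0.5575, 0.0211, 0.0267]
tool_rot: [-179.9, 0.1, -8.0]
force: [-6.3, 5.2, 1.6]
grip_width: 0.0004
grasp_force: 3.5
time_s: 17.7
tool_pos: [0.5616, 0.0222, 0.0265]
tool_rot: [-179.9, 0.5, -8.0]
force: [-16.5, 8.1, 11.0]
grip_width: 0.0006
grasp_force: 8.9
time_s: 18.12
tool_pos: [0.5395, -0.061, 0.1446]
tool_rot: [180.0, -1.0, -7.7]
force: [2.8, -0.1, -1.3]
grip_width: 0.0004
grasp_force: 0.0
wrist width 0.2031 bracket xy mm [-26.7  -0.9] dyaw -4.2 L [0.575 0.022] R [ 0.551 -0.136] n 29 32
bumper_left [([0.576, 0.022, 0.027], 0.89)]
bumper_right [([0.547, -0.134, 0.029], 0.78)]
```

```bash

python3 -m creep '[{"wx":0,"wy":0,"wz":-2,"tx":-8,"ty":38,"tz":5,"gripper":-1},{"wx":0,"wy":0,"wz":-2,"tx":-8,"ty":73,"tz":35,"gripper":-1},{"wx":0,"wy":0,"wz":-2,"tx":-6,"ty":73,"tz":75,"gripper":-1},{"wx":0,"wy":0,"wz":-2,"tx":-3,"ty":73,"tz":110,"gripper":-1},{"wx":0,"wy":0,"wz":-2,"tx":3,"ty":73,"tz":110,"gripper":-1}]'
python3 -m creep '[{"wx":0,"wy":0,"wz":0,"tx":5,"ty":0,"tz":0,"gripper":-1},{"wx":0,"wy":0,"wz":0,"tx":9,"ty":0,"tz":0,"gripper":-1},{"wx":0,"wy":0,"wz":0,"tx":13,"ty":0,"tz":0,"gripper":-1},{"wx":0,"wy":0,"wz":0,"tx":17,"ty":0,"tz":0,"gripper":-1},{"wx":0,"wy":0,"wz":0,"tx":21,"ty":1,"tz":0,"gripper":-1}]'
python3 -m creep '[{"wx":0,"wy":0,"wz":0,"tx":4,"ty":1,"tz":0,"gripper":-1},{"wx":0,"wy":0,"wz":0,"tx":8,"ty":1,"tz":0,"gripper":-1},{"wx":0,"wy":0,"wz":0,"tx":12,"ty":2,"tz":0,"gripper":-1}]'
python3 -m creep '[{"wx":0,"wy":0,"wz":0,"tx":-20,"ty":0,"tz":0,"gripper":-1},{"wx":0,"wy":0,"wz":0,"tx":-20,"ty":0,"tz":-40,"gripper":-1},{"wx":0,"wy":0,"wz":0,"tx":-20,"ty":-20,"tz":-75,"gripper":-1},{"wx":0,"wy":0,"wz":0,"tx":-20,"ty":-50,"tz":-110,"gripper":-1},{"wx":0,"wy":0,"wz":0,"tx":-20,"ty":-85,"tz":-110,"gripper":-1}]'
python3 -c "
from h import *
pose()
for q in ['bumper_left','bumper_right']: print(q,[(np.round(r['point'],3).tolist(),round(r['confidence'],2)) for r in nets.place_of(q,'wrist')][:1])
"
```

```text
time_s: 18.68
tool_pos: [0.521, -0.1349, 0.0196]
tool_rot: [-179.9, 0.6, -6.1]
force: [-2.2, 0.8, -0.8]
grip_width: 0.0006
grasp_force: 0.0
time_s: 19.1
tool_pos: [0.5443, -0.1379, 0.0273]
tool_rot: [179.9, 0.4, -6.0]
force: [-13.8, 2.5, 11.7]
grip_width: 0.0005
grasp_force: 7.2
time_s: 19.35
tool_pos: [0.5553, -0.1415, 0.0272]
tool_rot: [179.9, 0.5, -6.0]
force: [-14.0, 2.3, 11.1]
grip_width: 0.0001
grasp_force: 7.2
time_s: 19.77
tool_pos: [0.5533, -0.0571, 0.1444]
tool_rot: [179.8, -0.9, -6.3]
force: [2.5, 0.9, -0.3]
grip_width: 0.0005
grasp_force: 0.0
wrist width 0.2031 bracket xy mm [-14.9   1. ] dyaw 2.0 L [0.578 0.017] R [ 0.571 -0.143] n 31 32
bumper_left []
bumper_right [([0.57, -0.136, 0.027], 0.8)]
```

```bash

python3 -m creep '[{"wx":0,"wy":0,"wz":1,"tx":-10,"ty":-38,"tz":5,"gripper":-1},{"wx":0,"wy":0,"wz":1,"tx":-10,"ty":-74,"tz":35,"gripper":-1},{"wx":0,"wy":0,"wz":1,"tx":-8,"ty":-74,"tz":75,"gripper":-1},{"wx":0,"wy":0,"wz":1,"tx":-5,"ty":-74,"tz":109,"gripper":-1},{"wx":0,"wy":0,"wz":1,"tx":1,"ty":-74,"tz":109,"gripper":-1}]'
python3 -m creep '[{"wx":0,"wy":0,"wz":0,"tx":5,"ty":0,"tz":0,"gripper":-1},{"wx":0,"wy":0,"wz":0,"tx":9,"ty":0,"tz":0,"gripper":-1},{"wx":0,"wy":0,"wz":0,"tx":13,"ty":0,"tz":0,"gripper":-1},{"wx":0,"wy":0,"wz":0,"tx":17,"ty":0,"tz":0,"gripper":-1},{"wx":0,"wy":0,"wz":0,"tx":21,"ty":0,"tz":0,"gripper":-1}]'
python3 -m creep '[{"wx":0,"wy":0,"wz":0,"tx":4,"ty":0,"tz":0,"gripper":-1},{"wx":0,"wy":0,"wz":0,"tx":7,"ty":0,"tz":0,"gripper":-1}]'
python3 -m creep '[{"wx":0,"wy":0,"wz":0,"tx":-20,"ty":0,"tz":0,"gripper":-1},{"wx":0,"wy":0,"wz":0,"tx":-20,"ty":0,"tz":-40,"gripper":-1},{"wx":0,"wy":0,"wz":0,"tx":-20,"ty":20,"tz":-75,"gripper":-1},{"wx":0,"wy":0,"wz":0,"tx":-20,"ty":50,"tz":-110,"gripper":-1},{"wx":0,"wy":0,"wz":0,"tx":-20,"ty":85,"tz":-110,"gripper":-1}]'
python3 -c "
from h import *
pose()
for q in ['bumper_left','bumper_right']: print(q,[(np.round(r['point'],3).tolist(),round(r['confidence'],2)) for r in nets.place_of(q,'wrist')][:1])
"
```

```text
time_s: 20.33
tool_pos: [0.5513, 0.0183, 0.0206]
tool_rot: [179.9, 0.6, -6.9]
force: [-1.1, -0.7, -1.7]
grip_width: 0.0001
grasp_force: 0.0
time_s: 20.75
tool_pos: [0.5765, 0.0172, 0.0279]
tool_rot: [-180.0, 0.1, -7.0]
force: [-7.0, 3.7, 3.1]
grip_width: 0.0004
grasp_force: 3.9
time_s: 20.92
tool_pos: [0.5827, 0.0174, 0.0279]
tool_rot: [-179.9, 0.2, -7.0]
force: [-13.0, 5.8, 5.7]
grip_width: 0.0005
grasp_force: 6.8
time_s: 21.33
tool_pos: [0.5601, -0.0651, 0.146]
tool_rot: [180.0, -1.0, -6.7]
force: [2.1, -0.1, 1.3]
grip_width: 0.0005
grasp_force: 0.0
wrist width 0.2031 bracket xy mm [-5.  -1.5] dyaw -3.7 L [0.596 0.019] R [ 0.573 -0.139] n 29 32
bumper_left [([0.597, 0.02, 0.026], 0.57)]
bumper_right [([0.575, -0.134, 0.03], 0.71)]
```

```bash

python3 -m creep '[{"wx":0,"wy":0,"wz":-1,"tx":-8,"ty":38,"tz":5,"gripper":-1},{"wx":0,"wy":0,"wz":-1,"tx":-8,"ty":72,"tz":35,"gripper":-1},{"wx":0,"wy":0,"wz":-1,"tx":-6,"ty":72,"tz":75,"gripper":-1},{"wx":0,"wy":0,"wz":-1,"tx":-3,"ty":72,"tz":110,"gripper":-1},{"wx":0,"wy":0,"wz":-1,"tx":3,"ty":72,"tz":110,"gripper":-1}]'
python3 -m creep '[{"wx":0,"wy":0,"wz":0,"tx":5,"ty":0,"tz":0,"gripper":-1},{"wx":0,"wy":0,"wz":0,"tx":9,"ty":0,"tz":0,"gripper":-1},{"wx":0,"wy":0,"wz":0,"tx":13,"ty":0,"tz":0,"gripper":-1},{"wx":0,"wy":0,"wz":0,"tx":17,"ty":0,"tz":0,"gripper":-1},{"wx":0,"wy":0,"wz":0,"tx":20,"ty":0,"tz":0,"gripper":-1}]'
python3 -m creep '[{"wx":0,"wy":0,"wz":0,"tx":3,"ty":0,"tz":0,"gripper":-1},{"wx":0,"wy":0,"wz":0,"tx":5,"ty":0,"tz":0,"gripper":-1}]'
python3 -c "
from h import *
pose()"
```

```text
time_s: 21.9
tool_pos: [0.543, -0.1385, 0.0205]
tool_rot: [-179.9, 0.6, -6.1]
force: [-1.4, 0.9, -0.4]
grip_width: 0.0005
grasp_force: 0.0
time_s: 22.32
tool_pos: [0.5658, -0.1408, 0.0284]
tool_rot: [179.9, 0.3, -6.0]
force: [-12.1, -0.1, 11.8]
grip_width: 0.0003
grasp_force: 6.6
time_s: 22.48
tool_pos: [0.5705, -0.142, 0.0284]
tool_rot: [179.8, 0.3, -6.0]
force: [-13.0, 0.9, 9.5]
grip_width: 0.0004
grasp_force: 6.3
wrist width 0.1326 bracket xy mm [ -3.4 -34.4] dyaw 2.6 L [ 0.586 -0.02 ] R [ 0.58 -0.18] n 16 20
```

```bash

python3 -m creep '[{"wx":0,"wy":0,"wz":0,"tx":-20,"ty":0,"tz":0,"gripper":-1},{"wx":0,"wy":0,"wz":0,"tx":-20,"ty":0,"tz":-40,"gripper":-1},{"wx":0,"wy":0,"wz":0,"tx":-20,"ty":-20,"tz":-75,"gripper":-1},{"wx":0,"wy":0,"wz":0,"tx":-20,"ty":-50,"tz":-110,"gripper":-1},{"wx":0,"wy":0,"wz":0,"tx":-20,"ty":-85,"tz":-110,"gripper":-1}]'
python3 -c "
from h import *
pose()
for q in ['bumper_left','bumper_right']: print(q,[(np.round(r['point'],3).tolist(),round(r['confidence'],2)) for r in nets.place_of(q,'wrist')][:1])
"
```

```text
time_s: 22.95
tool_pos: [0.5677, -0.0569, 0.1455]
tool_rot: [179.8, -0.9, -6.3]
force: [1.5, 0.8, 0.1]
grip_width: 0.0006
grasp_force: 0.0
wrist width 0.2031 bracket xy mm [1.4 0.2] dyaw -0.2 L [0.597 0.017] R [ 0.584 -0.142] n 29 32
bumper_left [([0.596, 0.017, 0.027], 0.7)]
bumper_right [([0.691, 0.059, 0.068], 0.48)]
```

```bash

python3 -m creep '[{"wx":0,"wy":0,"wz":-1,"tx":-10,"ty":-38,"tz":5,"gripper":-1},{"wx":0,"wy":0,"wz":-1,"tx":-10,"ty":-74,"tz":35,"gripper":-1},{"wx":0,"wy":0,"wz":-1,"tx":-8,"ty":-74,"tz":75,"gripper":-1},{"wx":0,"wy":0,"wz":-1,"tx":-5,"ty":-74,"tz":110,"gripper":-1},{"wx":0,"wy":0,"wz":-1,"tx":1,"ty":-74,"tz":110,"gripper":-1}]'
python3 -m creep '[{"wx":0,"wy":0,"wz":0,"tx":5,"ty":0,"tz":0,"gripper":-1},{"wx":0,"wy":0,"wz":0,"tx":9,"ty":0,"tz":0,"gripper":-1},{"wx":0,"wy":0,"wz":0,"tx":12,"ty":0,"tz":0,"gripper":-1},{"wx":0,"wy":0,"wz":0,"tx":14,"ty":0,"tz":0,"gripper":-1},{"wx":0,"wy":0,"wz":0,"tx":16,"ty":0,"tz":0,"gripper":-1}]'
python3 -m creep '[{"wx":0,"wy":0,"wz":0,"tx":1,"ty":0,"tz":0,"gripper":-1},{"wx":0,"wy":0,"wz":0,"tx":2,"ty":0,"tz":0,"gripper":-1}]'
python3 -m creep '[{"wx":0,"wy":0,"wz":0,"tx":1,"ty":0,"tz":0,"gripper":-1},{"wx":0,"wy":0,"wz":0,"tx":2,"ty":0,"tz":0,"gripper":-1}]'
```

```text
time_s: 23.52
tool_pos: [0.5655, 0.0185, 0.0203]
tool_rot: [179.9, 0.6, -4.9]
force: [-1.6, -1.1, -1.7]
grip_width: 0.0003
grasp_force: 0.0
time_s: 23.93
tool_pos: [0.5857, 0.0172, 0.0278]
tool_rot: [179.9, 0.1, -5.1]
force: [-10.6, 0.5, 8.2]
grip_width: 0.0002
grasp_force: 5.2
time_s: 24.1
tool_pos: [0.5858, 0.0172, 0.0274]
tool_rot: [179.9, 0.3, -5.0]
force: [-14.0, 0.5, 9.3]
grip_width: 0.0004
grasp_force: 6.4
time_s: 24.27
tool_pos: [0.5859, 0.0172, 0.0272]
tool_rot: [179.9, 0.6, -5.0]
force: [-18.0, 0.9, 14.4]
grip_width: 0.0005
grasp_force: 8.8
```

```bash

python3 -m creep '[{"wx":0,"wy":0,"wz":0,"tx":2,"ty":0,"tz":0,"gripper":-1},{"wx":0,"wy":0,"wz":0,"tx":4,"ty":0,"tz":0,"gripper":-1},{"wx":0,"wy":0,"wz":0,"tx":6,"ty":0,"tz":0,"gripper":-1}]'
python3 -m creep '[{"wx":0,"wy":0,"wz":0,"tx":-25,"ty":0,"tz":0,"gripper":-1},{"wx":0,"wy":0,"wz":0,"tx":-30,"ty":0,"tz":-35,"gripper":-1},{"wx":0,"wy":0,"wz":0,"tx":-30,"ty":20,"tz":-70,"gripper":-1},{"wx":0,"wy":0,"wz":0,"tx":-30,"ty":50,"tz":-105,"gripper":-1},{"wx":0,"wy":0,"wz":0,"tx":-30,"ty":85,"tz":-105,"gripper":-1}]'
python3 -c "
from h import *
pose()
go(.56,-.142,.028,-4.5)"
```

```text
time_s: 24.52
tool_pos: [0.5859, 0.0172, 0.0269]
tool_rot: [179.7, 1.3, -5.0]
force: [-35.8, 1.4, 29.9]
grip_width: 0.0007
grasp_force: 17.6
time_s: 24.93
tool_pos: [0.5645, -0.0632, 0.1397]
tool_rot: [180.0, -0.8, -4.7]
force: [1.7, 0.4, 1.0]
grip_width: 0.0005
grasp_force: 0.0
wrist width 0.203 bracket xy mm [1.4 0.3] dyaw -0.2 L [0.597 0.017] R [ 0.584 -0.142] n 28 32
shift [  2.6  64.4 109.9] turn [ 0.47 -0.63 -0.95]
```

```bash

python3 -m creep '[{"wx":0,"wy":0,"wz":0,"tx":-2,"ty":35,"tz":5,"gripper":-1},{"wx":0,"wy":0,"wz":0,"tx":-2,"ty":66,"tz":35,"gripper":-1},{"wx":0,"wy":0,"wz":0,"tx":-2,"ty":66,"tz":75,"gripper":-1},{"wx":0,"wy":0,"wz":0,"tx":0,"ty":66,"tz":105,"gripper":-1},{"wx":0,"wy":0,"wz":0,"tx":4,"ty":66,"tz":105,"gripper":-1}]'
python3 -m creep '[{"wx":0,"wy":0,"wz":0,"tx":4,"ty":0,"tz":0,"gripper":-1},{"wx":0,"wy":0,"wz":0,"tx":8,"ty":0,"tz":0,"gripper":-1},{"wx":0,"wy":0,"wz":0,"tx":10,"ty":0,"tz":0,"gripper":-1},{"wx":0,"wy":0,"wz":0,"tx":12,"ty":0,"tz":0,"gripper":-1},{"wx":0,"wy":0,"wz":0,"tx":14,"ty":0,"tz":0,"gripper":-1}]'
python3 -m creep '[{"wx":0,"wy":0,"wz":0,"tx":2,"ty":0,"tz":0,"gripper":-1},{"wx":0,"wy":0,"wz":0,"tx":4,"ty":0,"tz":0,"gripper":-1}]'
python3 -m creep '[{"wx":0,"wy":0,"wz":0,"tx":2,"ty":0,"tz":0,"gripper":-1},{"wx":0,"wy":0,"wz":0,"tx":3,"ty":0,"tz":0,"gripper":-1}]'
```

```text
time_s: 25.4
tool_pos: [0.5526, -0.1324, 0.021]
tool_rot: [-179.9, 0.5, -5.2]
force: [-1.0, 0.3, 0.2]
grip_width: 0.0005
grasp_force: 0.0
time_s: 25.82
tool_pos: [0.573, -0.1329, 0.0279]
tool_rot: [180.0, -0.2, -5.0]
force: [-0.6, 0.0, 0.1]
grip_width: 0.0006
grasp_force: 0.0
time_s: 25.98
tool_pos: [0.5733, -0.1331, 0.0264]
tool_rot: [180.0, 0.3, -5.0]
force: [-10.0, 0.4, 8.1]
grip_width: 0.0003
grasp_force: 5.2
time_s: 26.15
tool_pos: [0.5738, -0.1333, 0.0258]
tool_rot: [179.9, 0.6, -5.0]
force: [-15.4, 1.0, 13.1]
grip_width: 0.0005
grasp_force: 7.5
```

```bash

python3 -m creep '[{"wx":0,"wy":0,"wz":0,"tx":2,"ty":0,"tz":0,"gripper":-1},{"wx":0,"wy":0,"wz":0,"tx":4,"ty":0,"tz":0,"gripper":-1}]'
python3 -m creep '[{"wx":0,"wy":0,"wz":0,"tx":1,"ty":0,"tz":0,"gripper":-1},{"wx":0,"wy":0,"wz":0,"tx":2,"ty":0,"tz":0,"gripper":-1}]'
python3 -m creep '[{"wx":0,"wy":0,"wz":0,"tx":-25,"ty":0,"tz":0,"gripper":-1},{"wx":0,"wy":0,"wz":0,"tx":-30,"ty":0,"tz":-35,"gripper":-1},{"wx":0,"wy":0,"wz":0,"tx":-30,"ty":-20,"tz":-70,"gripper":-1},{"wx":0,"wy":0,"wz":0,"tx":-30,"ty":-50,"tz":-105,"gripper":-1},{"wx":0,"wy":0,"wz":0,"tx":-30,"ty":-85,"tz":-120,"gripper":-1}]'
python3 -c "
from h import *
pose()
go(.6,.02,.22,-4.5)"
```

```text
time_s: 26.32
tool_pos: [0.5737, -0.1334, 0.0257]
tool_rot: [179.9, 1.1, -5.1]
force: [-27.0, 3.4, 23.3]
grip_width: 0.0008
grasp_force: 13.8
time_s: 26.48
tool_pos: [0.5737, -0.1334, 0.0256]
tool_rot: [179.9, 1.4, -5.1]
force: [-29.7, 4.1, 25.2]
grip_width: 0.0003
grasp_force: 15.3
time_s: 26.9
tool_pos: [0.5638, -0.0497, 0.15]
tool_rot: [179.9, -0.3, -5.4]
force: [2.4, -0.4, 0.8]
grip_width: 0.0004
grasp_force: 0.0
wrist width 0.203 bracket xy mm [2.  0.3] dyaw -0.3 L [0.598 0.017] R [ 0.585 -0.142] n 28 32
shift [ 30.  -59.6 -66.1] turn [-0.26 -0.64 -0.11]
```

```bash

python3 -m creep '[{"wx":0,"wy":0,"wz":0,"tx":60,"ty":-119,"tz":-66,"gripper":-1},{"wx":0,"wy":0,"wz":0,"tx":60,"ty":-119,"tz":-66,"gripper":-1},{"wx":0,"wy":0,"wz":0,"tx":60,"ty":-119,"tz":-66,"gripper":-1},{"wx":0,"wy":0,"wz":0,"tx":60,"ty":-119,"tz":-66,"gripper":-1},{"wx":0,"wy":0,"wz":0,"tx":60,"ty":-119,"tz":-66,"gripper":-1}]'
python3 - <<'E'
from h import *
im,d,W=cloud('wrist'); save(im,'w3.png')
for q in ['clamp_knob','clamp_pivot']: print([(np.round(r['point'],3).tolist(),round(r['confidence'],2)) for r in nets.place_of(q,'wrist')][:1])
_,_,W=cloud('scene')
x,y,z=W[...,0],W[...,1],W[...,2]
for yl in np.arange(.12,.40,.04):
    m=(x>.63)&(x<.83)&(y>yl)&(y<yl+.04); print(round(yl,2),m.sum(),np.round(np.nanpercentile(z[m],99),3) if m.any() else '', np.round(x[m&(z>.06)][:3],2))
go(.699,.19,.2,-4.5)
E
```

```text
time_s: 27.37
tool_pos: [0.6346, 0.0737, 0.2149]
tool_rot: [-179.7, -0.3, -4.6]
force: [-0.6, 0.5, 0.5]
grip_width: 0.0004
grasp_force: 0.0
[([0.698, 0.136, 0.106], 0.8)]
[([0.693, 0.069, 0.066], 0.9)]
0.12 614 0.325 [0.64 0.64 0.67]
0.16 414 0.004 [0.64 0.63]
0.2 424 0.004 []
0.24 413 0.028 []
0.28 697 0.139 [0.83 0.83 0.82]
0.32 1022 0.152 [0.83 0.83 0.83]
0.36 527 0.15 [0.82 0.82 0.82]
0.4 644 0.088 [0.71 0.71 0.71]
shift [  56.1 -131.3   10.4] turn [ 0.1   0.1  -0.62]
```

View pics/w3.png

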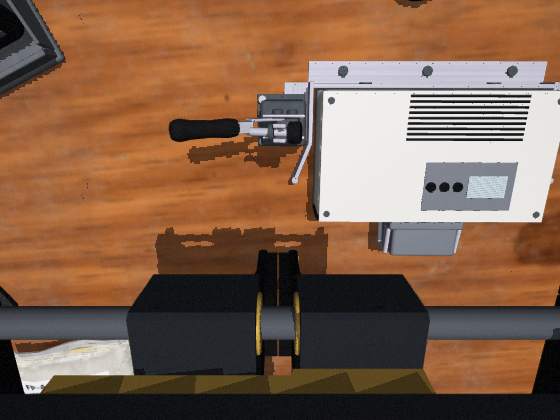

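The sealer sits square in the bracket with its back at the stop (sealer's back edge around row 88), and the clamp handle is out at (170–235, 130). I'll close the clamp from its outer side.

```bash

python3 -m creep '[{"wx":0,"wy":0,"wz":0,"tx":56,"ty":-131,"tz":0,"gripper":-1},{"wx":0,"wy":0,"wz":0,"tx":56,"ty":-131,"tz":0,"gripper":-1},{"wx":0,"wy":0,"wz":0,"tx":56,"ty":-131,"tz":0,"gripper":-1},{"wx":0,"wy":0,"wz":0,"tx":56,"ty":-131,"tz":10,"gripper":-1},{"wx":0,"wy":0,"wz":0,"tx":56,"ty":-131,"tz":30,"gripper":-1}]'
python3 -m creep '[{"wx":0,"wy":0,"wz":0,"tx":0,"ty":0,"tz":35,"gripper":-1},{"wx":0,"wy":0,"wz":0,"tx":0,"ty":0,"tz":70,"gripper":-1},{"wx":0,"wy":0,"wz":0,"tx":0,"ty":0,"tz":90,"gripper":-1},{"wx":0,"wy":0,"wz":0,"tx":0,"ty":0,"tz":90,"gripper":-1}]'
python3 -c "
from h import *
go(.699,.17,.085,-4.5)"
```

```text
time_s: 27.98
tool_pos: [0.7002, 0.197, 0.1826]
tool_rot: [-179.7, -0.1, -4.8]
force: [-1.7, 0.1, -0.7]
grip_width: 0.0005
grasp_force: 0.0
time_s: 28.32
tool_pos: [0.6955, 0.1872, 0.0844]
tool_rot: [179.7, 0.6, -5.2]
force: [-1.2, -1.4, -1.4]
grip_width: 0.0005
grasp_force: 0.0
shift [ 5.  16.8 -0.6] turn [ 0.34  0.61 -0.65]
```

```bash

python3 -m creep '[{"wx":0,"wy":0,"wz":0,"tx":3,"ty":10,"tz":0,"gripper":-1},{"wx":0,"wy":0,"wz":0,"tx":3,"ty":18,"tz":0,"gripper":-1},{"wx":0,"wy":0,"wz":0,"tx":3,"ty":26,"tz":-4,"gripper":-1},{"wx":0,"wy":0,"wz":0,"tx":3,"ty":34,"tz":-10,"gripper":-1}]'
python3 -m creep '[{"wx":0,"wy":0,"wz":0,"tx":0,"ty":8,"tz":-7,"gripper":-1},{"wx":0,"wy":0,"wz":0,"tx":0,"ty":16,"tz":-14,"gripper":-1}]'
python3 -c "
from h import *
im,d,W=cloud('wrist'); save(im,'w4.png')
print([(np.round(r['point'],3).tolist(),round(r['confidence'],2)) for r in nets.place_of('clamp_knob','wrist')][:1])"
```

```text
time_s: 28.65
tool_pos: [0.7003, 0.1562, 0.1038]
tool_rot: [-179.9, -0.1, -5.1]
force: [1.8, 7.6, -2.1]
grip_width: 0.0004
grasp_force: 4.7
time_s: 28.82
tool_pos: [0.6993, 0.1461, 0.1192]
tool_rot: [-179.5, -0.3, -4.9]
force: [2.0, 9.7, 1.4]
grip_width: 0.0007
grasp_force: 4.5
[([0.697, 0.125, 0.118], 0.59)]
```

```bash

python3 -m creep '[{"wx":0,"wy":0,"wz":0,"tx":0,"ty":0,"tz":12,"gripper":-1},{"wx":0,"wy":0,"wz":0,"tx":0,"ty":6,"tz":14,"gripper":-1},{"wx":0,"wy":0,"wz":0,"tx":0,"ty":14,"tz":12,"gripper":-1},{"wx":0,"wy":0,"wz":0,"tx":0,"ty":22,"tz":8,"gripper":-1}]'
python3 -m creep '[{"wx":0,"wy":0,"wz":0,"tx":0,"ty":8,"tz":-2,"gripper":-1},{"wx":0,"wy":0,"wz":0,"tx":0,"ty":16,"tz":-4,"gripper":-1}]'
python3 -c "
from h import *
im,d,W=cloud('wrist'); 
print([(np.round(r['point'],3).tolist(),round(r['confidence'],2)) for r in nets.place_of('clamp_knob','wrist')][:1])"
```

```text
time_s: 29.25
tool_pos: [0.6995, 0.1451, 0.1187]
tool_rot: [-177.9, -0.9, -4.2]
force: [2.8, 34.0, 21.2]
grip_width: 0.0002
grasp_force: 18.2
time_s: 29.42
tool_pos: [0.6991, 0.1343, 0.128]
tool_rot: [-177.6, -1.2, -4.0]
force: [0.9, 26.3, 21.2]
grip_width: 0.0003
grasp_force: 11.3
[]
```

```bash

python3 -c "
from h import *
im,d,W=cloud('wrist'); save(im,'w5.png'); o=get_obs(); print(o['tool_pos'],o['force'])
im,d,W=cloud('top'); 
print([(np.round(r['point'],3).tolist(),round(r['confidence'],2)) for r in nets.place_of('clamp_knob','top')][:1])"
```

```text
[0.69696856 0.10864381 0.11853802] [-0.21373842 -2.05362618 -1.9542662 ]
[]
```

View pics/w5.png

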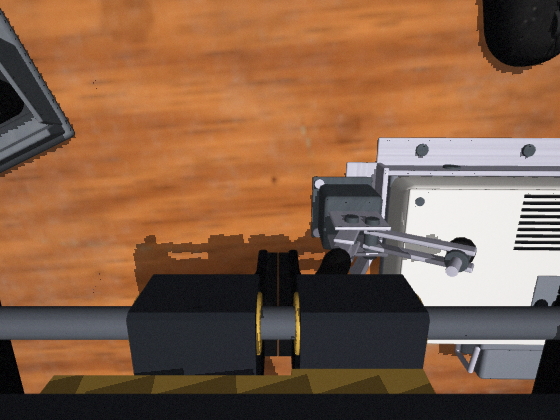

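The clamp snapped over: the arm now lies over the sealer with its foot at (460,250). A gentle extra push will confirm it is fully closed.

```bash

python3 -m creep '[{"wx":0,"wy":0,"wz":0,"tx":0,"ty":5,"tz":0,"gripper":-1},{"wx":0,"wy":0,"wz":0,"tx":0,"ty":9,"tz":0,"gripper":-1},{"wx":0,"wy":0,"wz":0,"tx":0,"ty":12,"tz":0,"gripper":-1},{"wx":0,"wy":0,"wz":0,"tx":0,"ty":15,"tz":0,"gripper":-1}]'
python3 -m creep '[{"wx":0,"wy":0,"wz":0,"tx":0,"ty":3,"tz":0,"gripper":-1},{"wx":0,"wy":0,"wz":0,"tx":0,"ty":5,"tz":0,"gripper":-1}]'
```

```text
time_s: 30.0
tool_pos: [0.6932, 0.0901, 0.1112]
tool_rot: [-179.8, 0.0, -5.0]
force: [2.2, 7.6, -2.1]
grip_width: 0.0006
grasp_force: 3.6
time_s: 30.17
tool_pos: [0.6931, 0.0898, 0.1115]
tool_rot: [-179.5, -0.1, -4.8]
force: [4.7, 12.8, -5.3]
grip_width: 0.0004
grasp_force: 5.9
```

```bash

python3 -m creep '[{"wx":0,"wy":0,"wz":0,"tx":0,"ty":-30,"tz":0,"gripper":-1},{"wx":0,"wy":0,"wz":0,"tx":0,"ty":-35,"tz":0,"gripper":-1},{"wx":0,"wy":0,"wz":0,"tx":0,"ty":-35,"tz":-40,"gripper":-1},{"wx":0,"wy":0,"wz":0,"tx":0,"ty":-35,"tz":-80,"gripper":-1},{"wx":0,"wy":0,"wz":0,"tx":0,"ty":-35,"tz":-120,"gripper":-1}]'
python3 -m creep '[{"wx":0,"wy":0,"wz":0,"tx":-115,"ty":80,"tz":-60,"gripper":-1},{"wx":0,"wy":0,"wz":0,"tx":-115,"ty":80,"tz":-60,"gripper":-1},{"wx":0,"wy":0,"wz":0,"tx":-115,"ty":80,"tz":-60,"gripper":-1},{"wx":0,"wy":0,"wz":0,"tx":-115,"ty":80,"tz":-60,"gripper":-1},{"wx":0,"wy":0,"wz":0,"tx":-115,"ty":80,"tz":-60,"gripper":-1}]'
python3 -m creep '[{"wx":0,"wy":0,"wz":0,"tx":0,"ty":30,"tz":-20,"gripper":-1},{"wx":0,"wy":0,"wz":0,"tx":0,"ty":30,"tz":-20,"gripper":-1}]'
python3 - <<'E'
from h import *
im,d,W=cloud('wrist'); save(im,'w6.png')
for q in ['sealer','clamp_knob','clamp_pivot','clamp_arm']: print(q,[(np.round(r['point'],3).tolist(),round(r['confidence'],2)) for r in nets.place_of(q,'wrist')][:1])
print(fit_sealer(W),fit_stop(W))
E
```

```text
time_s: 30.58
tool_pos: [0.6952, 0.1177, 0.2321]
tool_rot: [179.9, 0.2, -5.0]
force: [0.7, 0.4, 0.1]
grip_width: 0.0005
grasp_force: 0.0
time_s: 31.0
tool_pos: [0.5725, 0.0451, 0.2951]
tool_rot: [179.7, -0.2, -5.3]
force: [1.6, -0.1, 1.1]
grip_width: 0.0005
grasp_force: 0.0
time_s: 31.17
tool_pos: [0.573, 0.0127, 0.3146]
tool_rot: [179.7, -0.3, -5.4]
force: [0.9, -1.6, -0.2]
grip_width: 0.0006
grasp_force: 0.0
sealer [([0.649, -0.07, -0.001], 0.91)]
clamp_knob [([0.69, 0.068, 0.145], 0.96)]
clamp_pivot [([0.692, 0.07, 0.064], 0.87)]
clamp_arm [([0.689, 0.057, 0.066], 0.84)]
(array([ 0.64908398, -0.06728977]), [116.1372299194336, 206.2915802001953], -4.6559600830078125, np.float64(0.05490151869573337)) (np.float64(-4.6759441030331415), np.float64(0.7121533661122756), 226, array([-0.00090089,  0.00098782]))
```

View pics/w6.png

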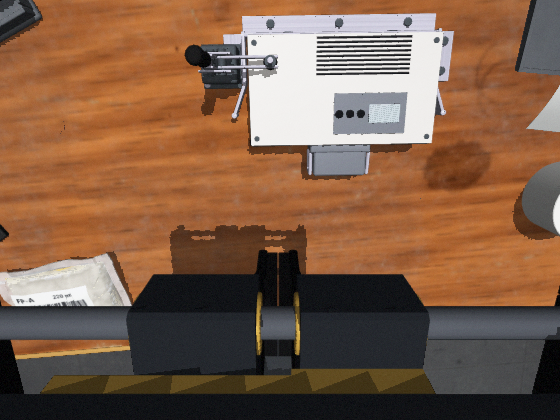

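The sealer is home at (0.649, -0.067), matching the bracket origin and yaw. The clamp is closed with its foot on the sealer top at (270,62), and nothing else has moved.

```bash
python3 -c "
from cell import env
print(env.sign_off())"
```

```text
the job is handed in; nothing more can be done
None
```

The sealer is fully home against the bracket's stop, the clamp is closed on it, the pouches and label roll were not touched, and I handed the job in at about 31 s; no verdict came back.

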